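# Clamp the spare sled crossbar in the parts rack and lock the stop with the hex key

### The job

Stand the loose aluminium crossbar upright in the parts rack, between the wooden slat and the sliding stop and in line with the slat, let go of it, and push the stop home so that slat and crossbar sit snug against the end wall. Then draw the hex key from its leaning holder, feel it into the recessed socket in the top of the stop and tighten the screw clockwise, regrasping as needed, until it comes up hard. Leave the key standing in the socket, the stop still snug, and do not disturb the screwdriver, brass pin or buckle.

Things in the scene. Friction and masses are not known exactly. Their poses are not given: they have to be found in the camera images.
- rack: Fixed grey rack. Base plate 150 (x) x 270 (y) x 8 mm; origin under its centre on the cart top, z up. The bay's floor is the plate's top, z = 8 mm. End wall 130 wide, 12 mm thick at +y: inner face y = 120 mm, top z = 60 mm. The wooden slat stands near the wall; the sliding stop comes from -y. Snug, the slat's middle is at y = 111 mm, the crossbar's at y = 90 mm.
- stop (a joint): Travel of the sliding stop towards the end wall (rack +y), m, 0 to 0.135. Bright steel block 80 (x) x 70 (y) x 45 mm high on the bay's floor (z = 8 to 53 mm), at rack x = 0, its middle at rack y = -70 mm + travel. Starts at 0 to 0.03; slides at a push of 5 N (12 N when it shoves slat and bar), stays where left. With slat (18 mm) and crossbar (24 mm) snug it reads 0.113.
- stop_back (a point): Centre of the stop's rear upright face (the one away from the end wall, 80 wide x 45 mm high), 22.5 mm above the bay's floor; axes as the rack's. Push here towards the rack's +y.
- socket_mouth (a point): Centre of the mouth of the clamping screw's hex socket, in the middle of the stop's top in a round bore 44 mm wide, 7 mm below the stop's top face, 46 mm above the cart. z up; turns with the screw. Socket 20 mm deep: top 5 mm flares from 20 to 26 mm across flats, the rest straight, 20 mm. One pair of flats faces this point's x, the others every 60 degrees.
- screw (a joint): Angle of the clamping screw, rad, growing as it is turned clockwise seen from above; 0 to 2.8, where it comes up hard (starts at 0 to 0.4). Turning takes about 0.15 N m; it stays where it is left.
- crossbar: Loose silver aluminium crossbar, 0.25 kg, 120 (x) x 24 (y) x 75 mm high, standing on its narrow edge on the cart top. Origin at the centre of its underside, z up.
- slat: Loose wooden slat, 0.12 kg, 110 (x) x 18 (y) x 50 mm high, standing upright in the rack near the end wall. Origin at the centre of its underside, z up.
- key: Loose hex key, 0.22 kg: steel hex shaft 18 mm across flats, z = 0 to 66 mm, flats facing the key's x; square wooden grip 30 x 30 mm, z = 66 to 121 mm, sides facing its x and y. Origin at the centre of the shaft's tip, z towards the grip. Starts in the holder leaning 30 degrees from vertical, grip up. In the socket it has 14 degrees of play either way.
- holder: Fixed dark steel holder, origin under its foot, z up. Its 70 x 70 x 12 mm top plate is tilted 30 degrees: the upper face, centred 82 mm above the cart, looks up and to the holder's -x. The key's shaft hangs in a 24 mm hole square through it, grip resting on the plate: draw the key out along its own axis (66 mm of shaft below the face).
- screwdriver: Bystander: screwdriver with a horn handle lying on the cart, about 200 mm long. Leave alone.
- pivot_pin: Bystander: chunky brass pin 55 mm tall, 32 mm wide foot, standing on the cart. Leave alone.
- buckle: Bystander: red anodised tension buckle lying flat, about 80 x 35 x 12 mm. Leave alone.
Not all that is in view belongs to the job. Of the things like the crossbar, leave any that is purple; of the rest the smaller one is meant.

How it is judged (in metres and radians):
On the way, in this order (a step that is already met when the one before it is completed fails the run):
1. the crossbar stands on the bay's floor between slat and stop, upright, in line with the slat, and let go (x of crossbar in the frame of rack between -0.03 and 0.03 m and z of crossbar in the frame of rack below 0.0115 m and angle between crossbar's own z axis and vertical below 0.1 rad and angle between the x axis of crossbar and the x axis of rack, either way round below 0.3 rad and y of crossbar in the frame of rack between -0.03 and 0.096 m and contact force between the fingers and crossbar below 0.2 N), for 0.1 s.
2. the stop is pushed snug, slat and crossbar against the end wall (value of joint stop between 0.1095 and 0.1165 m and x of crossbar in the frame of rack between -0.03 and 0.03 m and z of crossbar in the frame of rack below 0.0115 m and angle between crossbar's own z axis and vertical below 0.1 rad and angle between the x axis of crossbar and the x axis of rack, either way round below 0.3 rad), for 0.1 s.
3. the key is in the hex socket, the stop still snug (horizontal distance between key and socket_mouth below 0.005 m and z of key in the frame of socket_mouth below -0.013 m and angle between key's own z axis and vertical below 0.2 rad and value of joint stop between 0.1095 and 0.1165 m), for 0.1 s.
4. the screw is turned up hard (value of joint screw above 2.55 rad), for 0.1 s.
At the end, for the whole second after the job is handed in: Crossbar upright on the bay floor, in line with the rack (6 deg), within 30 mm of centred, slat upright between it and the wall; stop travel 0.1095 to 0.1165; screw above 2.55 rad; key standing in the socket, tip 13 mm or more below the mouth, within 11 deg of vertical; all at rest (all of step 3 and x of crossbar in the frame of rack between -0.03 and 0.03 m and z of each of crossbar, slat in the frame of rack below 0.0115 m and angle between each of crossbar, slat's own z axis and vertical below 0.1 rad and angle between the x axis of crossbar and the x axis of rack, either way round below 0.3 rad and angle between the x axis of crossbar and the x axis of rack, either way round below 0.1 rad and y of crossbar in the frame of rack between 0.083 and 0.096 m and y of slat in the frame of rack between 0.104 and 0.118 m and value of joint screw above 2.55 rad and linear speed of each of key, crossbar below 0.03 m/s); the robot touches nothing.
It fails at once if the screwdriver is shoved more than 30 mm (distance of screwdriver from where it was at the start of the episode above 0.03 m).
It fails at once if the brass pin is shoved more than 30 mm (distance of pivot_pin from where it was at the start of the episode above 0.03 m).
It fails at once if the buckle is shoved more than 30 mm (distance of buckle from where it was at the start of the episode above 0.03 m).
It also fails if it takes over 72 s, if anything falls off the work surface, if the arm or the gripper's body presses on something with over 40 N, if the wrist force passes 120 N, or if a joint passes its speed limit or range.

### The arm

A 7-joint arm with a two-finger parallel gripper is mounted at the origin on the work surface. World frame = base frame: x ahead of the robot, y to its left, z up, the work surface at z = 0. Lengths are in mm, angles in rad, forces in N, time in s.
With the tool pointing down it reaches from about 425 to 875 mm from the base axis. Payload 4.7 kg.
Tool frame: the origin (TCP) lies at the very end of the fingers, on their centre line; the grasp point (between the pads) lies 19 mm behind it; z points along the fingers, y is the direction in which the jaws open and shut (so a half turn about z gives the same grasp; the last joint's range is limited). The gripper opens to 87 mm and grips with 3 to 60 N. Pads are 19 mm wide; open, the fingers measure 117 mm over their backs; the gripper's body (75 mm by 190 mm) begins 51 mm behind the grasp point.
Start: joints at [1.304, 0.321, -0.07, 1.45, 0.023, 1.371, -0.057], TCP at [180.11, -624.569, 222.587] pointing down, gripper open.
Joint ranges: [-2.86, 2.86], [-0.3, 2.09], [-1.38, 1.24], [0.06, 2.45], [-1.56, 4.7], [0.09, 2.05], [-2.69, 2.69]. Speed limits (rad/s): [2.57, 2.57, 3.14, 3.14, 3.14, 3.14, 3.14].

### API

Orientations are given as a unit quaternion [w, x, y, z].
In Python, from rig import robot gives the robot as it stands.
- The arm moves only by the tool jog_arm, never from a script. Its argument "targets" is a list of rows, each a list of 7 numbers: the shift along the tool's x, y, z in cm, then the turn, a rotation vector about the tool's x, y, z in rad, then the closure, from 0 (fully open) to 1 (shut). In form: [[dx, dy, dz, ax, ay, az, hand], ...]. A call has 1 to 10 rows; each row is the pose to reach, as a shift and turn from the pose commanded when the call began, along the tool's axes at that moment; what a row does not reach only later rows make up. A row lasts 1/8 s, in which the tool goes at most 62.5 mm and 10.7 degrees, less where a joint would pass 70% of its speed; a pose out of reach is approached as far as the arm can. A call with a gripper value outside its range is refused whole. The fingers move at their own pace and stop on an object; "newtons" is the grip in N (left out, the last holds). Time passes only in rows, so rows that repeat a pose let the fingers close. It gives the time, the measured TCP pose, the force and the opening at its end, in the units of the state.
- robot.state(): the state, without advancing time (a new reading comes with each control period).
- robot.read_camera(name): name is "side" or "top" or "wrist"; returns a dict with "color" (384x512x3 uint8, red, green, blue), "fov_y" (degrees; the focal length in pixels is half the picture's height over the tangent of half this angle, whatever the lens; pixels are square), "cx", "cy" (the principal point, pixels), "dist_coeffs" ([k1, k2, p1, p2, k3] as OpenCV has them; the pictures are not rectified), "world_from_camera" (4x4, takes a point from camera to world coordinates). Camera axes: x right, y up, looking along -z (the intrinsics and any distortion apply to the point x, -y, -z); pixel columns grow to the right and rows downward; lengths in mm; the calibration is good to about 2 mm. A picture is of the moment at which its call begins. There is no depth.
- robot.close_job(): hands the job in, once; it reports no verdict.
The state is a dict: "time": time; "joint_pos": joint angles; "joint_vel": joint speeds; "joint_torque": joint torques, N m; "tcp_pos": TCP position; "tcp_rot": TCP orientation; "wrist_force": force on the tool from outside, world axes, zero at the start; "torque": the same for the moment, N m; "grip_width": finger opening in mm.
Only numpy, scipy, OpenCV 4.12 (cv2) and the standard library are available. Lean on these libraries where they do the work, as an engineer would, in place of code of your own. Each camera call takes 0.05 s, during which the arm holds its last target.

## Working session

There is one attempt and no reset: what is moved stays moved. The work goes in short steps, Python scripts to look and compute and a tool call to move; the robot and the scene stay as the last step left them, time stands still between calls to the robot, and variables do not carry over. Pictures are saved under pics/ and viewed, and the job is handed in when it is done.

Besides the shell and the picture viewer there is one more tool, called after ">>>" by a JSON object that holds its "op" and its "data". jog_arm: Moves the arm, as the interface text tells. Its arguments: {"type":"object","properties":{"targets":{"type":"array","items":{"type":"array","items":{"type":"number"}}},"newtons":{"type":"number"}},"required":["targets"]}

```bash
ls; mkdir -p pics; python3 - <<'E'
from rig import robot
import cv2,json
s=robot.state();print(s)
for n in ["side","top","wrist"]:
    d=robot.read_camera(n);cv2.imwrite(f"pics/{n}0.png",d["color"][:,:,::-1])
    print(n,d["fov_y"],d["cx"],d["cy"],d["dist_coeffs"],d["world_from_camera"])
E
```

```text
pics
{'time': 0.0, 'joint_pos': array([ 1.30408136,  0.32181145, -0.07007122,  1.45165932,  0.02258988,
        1.37080199, -0.05689929]), 'joint_vel': array([-1.05389454e-03,  9.00539383e-05, -1.10827399e-03, -1.65341790e-03,
        2.75575809e-04, -4.96089527e-04,  1.53537873e-03]), 'joint_torque': array([ 8.93515025e-04, -4.91278732e+01, -4.03429773e-01, -3.12523162e+01,
       -6.38392568e-02,  4.37599292e-02,  1.78919800e-04]), 'tcp_pos': array([ 179.93536883, -624.0271422 ,  221.47677534]), 'tcp_rot': array([-9.29828678e-04,  9.90157483e-01,  1.39954504e-01, -1.78141962e-04]), 'wrist_force': array([ 0.04556726, -0.34800429, -0.11890587]), 'torque': array([ 0.0242447 , -0.01759686, -0.01214269]), 'grip_width': 86.9995747626073}
side 51.1943672817569 256.4918929083029 189.84173795905642 [-0.01253018  0.          0.          0.          0.        ] [[ 9.69333973e-01  1.34761560e-01 -2.05501753e-01  4.05796222e+02]
 [-2.44776913e-01  6.03693633e-01 -7.58708284e-01 -7.24053512e+02]
 [ 2.18153881e-02  7.85743800e-01  6.18167267e-01  6.17041366e+02]
 [ 0.00000000e+00  0.00000000e+00  0.00000000e+00  1.00000000e+00]]
top 49.1083408076855 255.17904375622365 195.27858908568388 [-0.00964766  0.          0.          0.          0.        ] [[-2.39018581e-02  9.88468675e-01 -1.49527186e-01  4.46576032e+02]
 [-9.99705950e-01 -2.42444593e-02 -4.68535541e-04 -3.11512702e+01]
 [-4.08833848e-03  1.49472018e-01  9.88757504e-01  1.00557818e+03]
 [ 0.00000000e+00  0.00000000e+00  0.00000000e+00  1.00000000e+00]]
wrist 65.41506258165532 255.52015901174926 182.78336893750762 [-0.05982992  0.          0.          0.          0.        ] [[ 2.77538980e-01  9.16105790e-01  2.89348054e-01  2.60339564e+02]
 [-9.60713253e-01  2.65112614e-01  8.21300666e-02 -6.00420363e+02]
 [-1.46998953e-03 -3.00774805e-01  9.53694058e-01  3.82924700e+02]
 [ 0.00000000e+00  0.00000000e+00  0.00000000e+00  1.00000000e+00]]
```

View pics/top0.png

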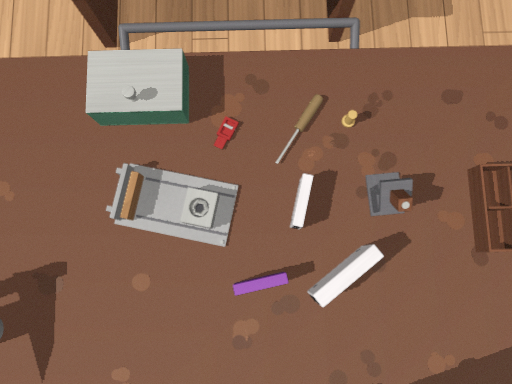

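View pics/side0.png

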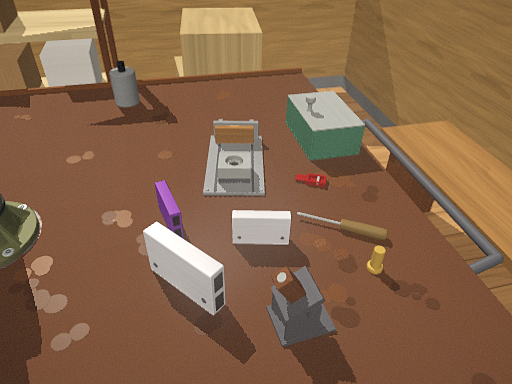

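View pics/wrist0.png

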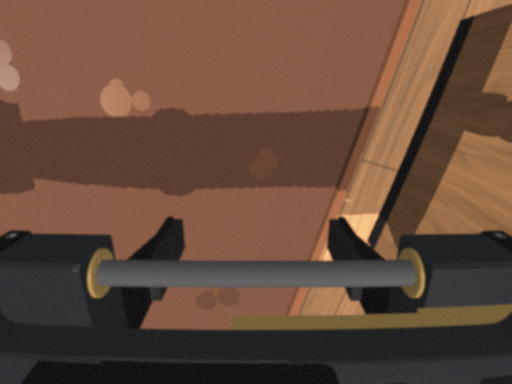

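```bash
cat > h.py <<'E'
from rig import robot
import cv2,numpy as np
from scipy.spatial.transform import Rotation as R
def cam(n): 
    return robot.read_camera(n)
def K(d):
    h=d["color"].shape[0];f=h/2/np.tan(np.radians(d["fov_y"])/2)
    return np.array([[f,0,d["cx"]],[0,f,d["cy"]],[0,0,1]])
def rays(d,px):
    p=cv2.undistortPoints(np.array(px,float).reshape(-1,1,2),K(d),np.array(d["dist_coeffs"])).reshape(-1,2)
    T=np.array(d["world_from_camera"]);v=np.c_[p[:,0],-p[:,1],-np.ones(len(p))]@T[:3,:3].T
    return T[:3,3],v
def plane(d,px,z):
    o,v=rays(d,px);t=(z-o[2])/v[:,2];return o+v*t[:,None]
def proj(d,P):
    T=np.array(d["world_from_camera"]);c=(np.atleast_2d(P)-T[:3,3])@T[:3,:3]
    c=c*[1,-1,-1]
    return cv2.projectPoints(c.astype(float),np.zeros(3),np.zeros(3),K(d),np.array(d["dist_coeffs"]))[0].reshape(-1,2)
def crop(d,x0,y0,x1,y1,s,name):
    c=d["color"][y0:y1,x0:x1,::-1];cv2.imwrite("pics/"+name+".png",cv2.resize(c,None,fx=s,fy=s,interpolation=cv2.INTER_CUBIC))
E
python3 - <<'E'
from h import *
d=cam("top");crop(d,100,155,245,255,5.5,"c_rack");crop(d,280,160,420,260,5.5,"c_bar")
d=cam("side");crop(d,190,200,350,350,4,"s_bar");crop(d,190,110,280,205,6,"s_rack")
E
```

```text
(no output)
```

View pics/c_rack.png

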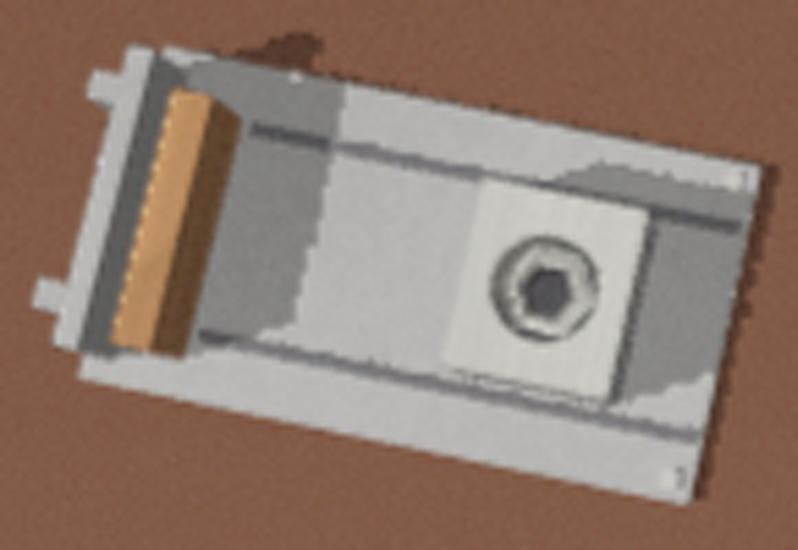

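View pics/c_bar.png

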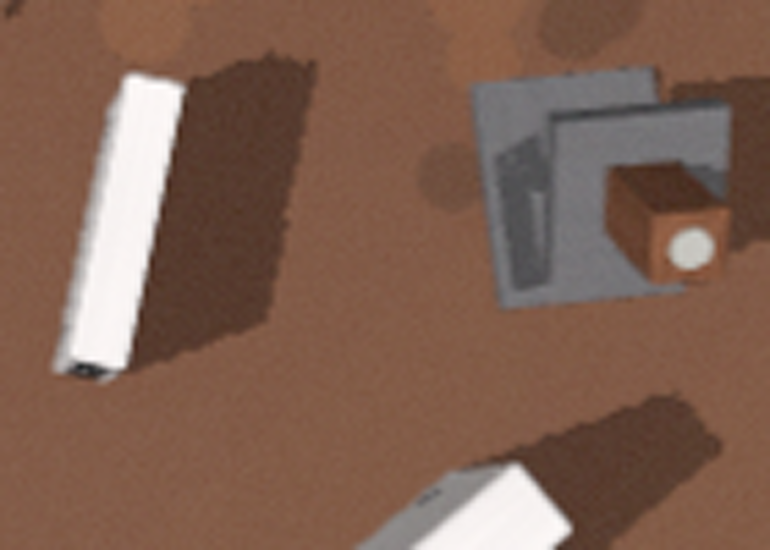

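View pics/s_bar.png

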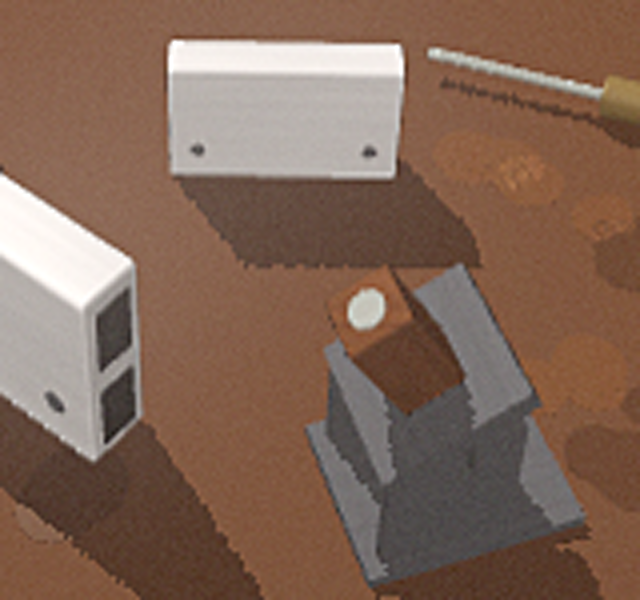

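View pics/s_rack.png

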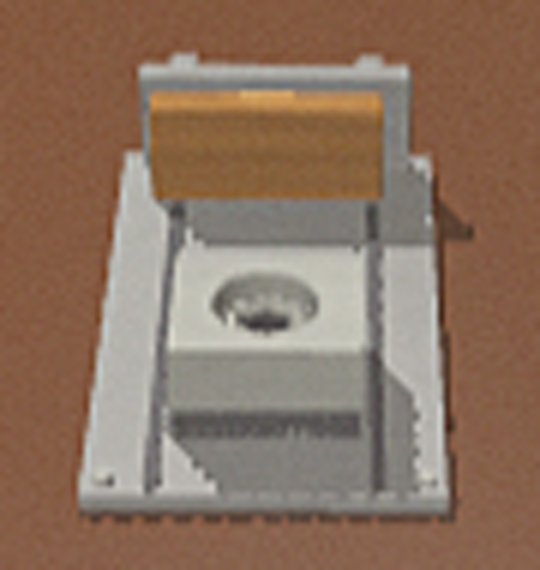

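```bash
cat >> h.py <<'E'
def un(px,x0,y0,s): return (np.array(px,float)+.5)/s-.5+[x0,y0]
E
python3 - <<'E'
from h import *
np.set_printoptions(precision=1,suppress=True)
t=cam("top");s=cam("side")
def show(n,P):
    print(n,P[:,:2].round(1).tolist(),"mean",P.mean(0)[:2]); e=np.diff(np.r_[P,P[:1]],axis=0)
    print("  len",np.linalg.norm(e,axis=1),"ang",np.degrees(np.arctan2(e[:,1],e[:,0])))
show("rack",plane(t,un([[165,48],[762,165],[692,500],[78,376]],100,155,5.5),8))
show("stop",plane(t,un([[487,178],[650,212],[605,403],[443,368]],100,155,5.5),53))
show("bore",plane(t,un([[545,289]],100,155,5.5),53))
show("slat",plane(t,un([[173,90],[212,93],[158,355],[110,345]],100,155,5.5),58))
show("bar",plane(t,un([[127,72],[184,90],[130,370],[70,362]],280,160,5.5),75))
show("foot",plane(t,un([[472,84],[653,68],[690,292],[505,306]],280,160,5.5),8))
a=un([[692,248]],280,160,5.5);b=un([[366,309]],190,200,4)
o1,v1=rays(t,a);o2,v2=rays(s,b);v1=v1[0];v2=v2[0]
k=np.linalg.lstsq(np.c_[v1,-v2],o2-o1,rcond=None)[0];p=o1+k[0]*v1;q=o2+k[1]*v2;print("cap",p,q)
# bar in side view top corners
show("bar side",plane(s,un([[170,72],[402,76],[402,46],[174,41]],190,200,4),75))
show("rack side",plane(s,un([[80,495],[447,495],[428,155],[127,155]],190,110,6),8))
show("stop side",plane(s,un([[168,352],[380,352],[360,250],[185,250]],190,110,6),53))
E
```

```text
rack [[683.6, 273.0], [624.5, 9.8], [479.4, 42.4], [539.0, 307.8]] mean [581.6 158.2]
  len [269.8 148.8 272.  148.7] ang [-102.7  167.3   77.3  -13.5]
stop [[613.8, 123.1], [597.7, 55.0], [518.5, 74.4], [534.5, 141.3]] mean [566.1  98.5]
  len [69.9 81.6 68.8 81.3] ang [-103.3  166.2   76.5  -12.9]
bore [[566.4, 99.0]] mean [566.4  99. ]
  len [0.] ang [0.]
slat [[653.6, 254.0], [651.9, 237.6], [542.3, 258.0], [546.9, 277.9]] mean [598.7 256.9]
  len [ 16.5 111.5  20.5 109.3] ang [-95.9 169.5  77.  -12.6]
bar [[636.2, -139.1], [628.2, -162.2], [514.0, -135.4], [517.8, -111.3]] mean [ 574.1 -137. ]
  len [ 24.4 117.3  24.3 121.7] ang [-109.4  166.8   81.   -13.2]
foot [[640.8, -298.3], [646.0, -378.4], [546.7, -387.0], [542.6, -306.4]] mean [ 594.  -342.5]
  len [80.3 99.7 80.8 98.6] ang [ -86.3 -175.    92.9    4.7]
cap [ 551.3 -345.5  130.3] [ 551.5 -345.5  130.3]
bar side [[516.2, -135.6], [629.1, -164.3], [636.2, -142.4], [522.8, -112.8]] mean [ 576.1 -138.8]
  len [116.6  22.9 117.1  23.7] ang [ -14.3   72.1  165.4 -106.4]
rack side [[479.0, 43.3], [624.2, 10.8], [685.2, 274.3], [539.9, 305.4]] mean [582.1 158.5]
  len [148.8 270.5 148.6 269.1] ang [ -12.6   77.   167.9 -103.1]
stop side [[521.6, 71.3], [605.7, 52.9], [615.4, 129.0], [541.7, 145.0]] mean [571.1  99.6]
  len [86.1 76.8 75.4 76.4] ang [ -12.4   82.7  167.8 -105.3]
```

```bash
cat >> h.py <<'E'
np.set_printoptions(precision=3,suppress=True)
def Rdown(yaw):  # tool pointing down with tool x at yaw deg
    c,s=np.cos(np.radians(yaw)),np.sin(np.radians(yaw))
    x=np.array([c,s,0]);z=np.array([0,0,-1.]);return np.c_[x,np.cross(z,x),z]
def q2R(q): return R.from_quat([q[1],q[2],q[3],q[0]]).as_matrix()
def pose():
    s=robot.state();return np.array(s["tcp_pos"]),q2R(s["tcp_rot"]),s
def rel(p,Rt,p0=None,R0=None):
    if p0 is None: p0,R0,_=pose()
    return np.r_[R0.T@(np.array(p)-p0)/10, R.from_matrix(R0.T@Rt).as_rotvec()]
E
python3 - <<'E'
from h import *
print(rel([575,-138,135],Rdown(-14)))
E
```

```text
[ 51.428 -35.792   8.744  -0.      0.      0.525]
```

>>> {"op": "jog_arm", "data": {"targets": [[5.1,-3.6,0,0,0,0.05,0],[10.3,-7.2,0,0,0,0.1,0],[15.4,-10.7,0,0,0,0.16,0],[20.6,-14.3,0,0,0,0.21,0],[25.7,-17.9,0,0,0,0.26,0],[30.9,-21.5,0,0,0,0.31,0],[36,-25,0,0,0,0.37,0],[41.1,-28.6,2,0,0,0.42,0],[46.3,-32.2,5,0,0,0.47,0],[51.4,-35.8,8.7,0,0,0.525,0]], "newtons": 30}}

```text
time: 1.6
tcp_pos: [564.8, -151.3, 146.3]
tcp_rot: [0.0, 0.992, -0.123, 0.001]
wrist_force: [0.8, -0.9, 0.3]
grip_width: 87.5
```

>>> {"op": "jog_arm", "data": {"targets": [[0,0,0,0,0,0,0],[0,0,0,0,0,0,0]]}}

```text
time: 1.85
tcp_pos: [563.0, -153.1, 146.1]
tcp_rot: [0.0, 0.993, -0.122, -0.0]
wrist_force: [0.4, -0.7, 0.1]
grip_width: 86.7
```

```bash
python3 - <<'E'
from h import *
p,Rt,s=pose();print(p,Rt,s["joint_pos"],s["time"],s["wrist_force"])
d=cam("wrist");cv2.imwrite("pics/w1.png",d["color"][:,:,::-1])
print(proj(d,[p]))
print(rel([575,-138,135],Rdown(-14)))
E
```

```text
[ 562.992 -153.062  146.09 ] [[ 0.97  -0.241 -0.001]
 [-0.241 -0.97  -0.001]
 [-0.     0.001 -1.   ]] [ 0.613  0.262 -0.458  1.706  0.124  1.202 -1.69 ] 1.85 [ 0.437 -0.741  0.111]
[[257.143 234.388]]
[ 0.777 -1.855  1.162  0.001 -0.001 -0.001]
```

View pics/w1.png

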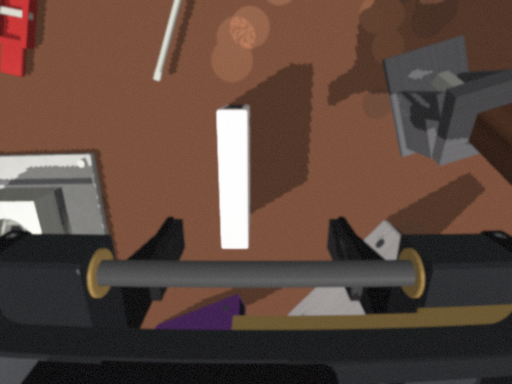

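```bash
python3 - <<'E'
from h import *
d=cam("wrist");g=d["color"]
m=(g.min(2)>200).astype(np.uint8);m[252:]=0;m[:, :200]=0;m[:,262:]=0
c=max(cv2.findContours(m,0,2)[0],key=cv2.contourArea);r=cv2.minAreaRect(c);b=cv2.boxPoints(r);print(b)
P=plane(d,b,75);print(P,P.mean(0))
e=np.diff(np.r_[P,P[:1]],axis=0);print(np.linalg.norm(e,axis=1),np.degrees(np.arctan2(e[:,1],e[:,0])))
E
```

```text
[[214.914 110.05 ]
 [244.971 109.679]
 [246.679 247.967]
 [216.621 248.338]]
[[ 636.685 -139.769   75.   ]
 [ 631.333 -162.054   75.   ]
 [ 516.352 -133.54    75.   ]
 [ 522.388 -107.741   75.   ]] [ 576.69  -135.776   75.   ]
[ 22.918 118.464  26.496 118.7  ] [-103.505  166.072   76.833  -15.654]
```

>>> {"op": "jog_arm", "data": {"targets": [[0.4,-0.9,0.6,0,0,0,0],[0.85,-1.8,2,0,0,0,0],[0.85,-1.8,6,0,0,0,0],[0.85,-1.8,10.5,0,0,0,0],[0.85,-1.8,10.5,0,0,0,0]]}}

```text
time: 2.58
tcp_pos: [572.2, -135.9, 36.9]
tcp_rot: [-0.001, 0.993, -0.122, -0.004]
wrist_force: [1.0, -0.4, 0.1]
grip_width: 87.0
```

```bash
python3 - <<'E'
from h import *
p,Rt,s=pose();print(p,s["joint_pos"],s["time"],s["wrist_force"]);print(rel([576,-137,38],Rdown(-14)))
d=cam("wrist");cv2.imwrite("pics/w2.png",d["color"][:,:,::-1])
E
```

```text
[ 572.232 -135.893   36.939] [ 0.562  0.394 -0.446  1.785  0.194  1.016 -1.773] 2.575 [ 0.978 -0.377  0.067]
[ 0.391  0.016 -0.11  -0.001  0.009  0.001]
```

View pics/w2.png

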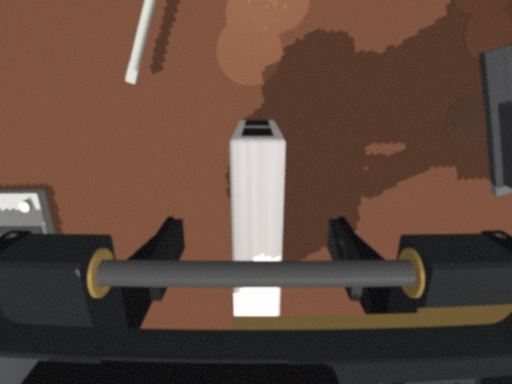

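>>> {"op": "jog_arm", "data": {"targets": [[0.4,0,0,0,0,0,0],[0.4,0,0,0,0,0,1],[0.4,0,0,0,0,0,1],[0.4,0,0,0,0,0,1],[0.4,0,0,0,0,0,1],[0.4,0,0,0,0,0,1],[0.4,0,0,0,0,0,1]], "newtons": 30}}

```text
time: 3.5
tcp_pos: [579.6, -138.2, 41.1]
tcp_rot: [0.0, 0.993, -0.122, -0.0]
wrist_force: [-0.0, -0.8, 0.3]
grip_width: 34.6
```

```bash
python3 - <<'E'
from h import *
p,Rt,s=pose();print(p,Rt[:,0],s["grip_width"],s["wrist_force"])
yr=np.radians(-12.9);X=np.array([np.cos(yr),np.sin(yr)]);Y=np.array([-X[1],X[0]])
c=np.array([581.9,158.4])
off=p-[576,-137,0]
t=c+Y*32;print(t)
print(rel([t[0],t[1],p[2]+60],Rdown(-12.9)),rel([t[0],t[1],p[2]+9],Rdown(-12.9)))
E
```

```text
[ 579.573 -138.162   41.131] [ 0.97  -0.242 -0.   ] 34.56155393791055 [-0.    -0.788  0.295]
[589.044 189.592]
[ -7.006 -32.031  -6.002   0.      0.     -0.019] [ -7.005 -32.032  -0.902   0.      0.     -0.019]
```

>>> {"op": "jog_arm", "data": {"targets": [[0,0,0,0,0,0,1],[0,0,0,0,0,0,1],[0,0,0,0,0,0,1],[0,0,0,0,0,0,1]]}}

```text
time: 4.0
tcp_pos: [579.6, -138.2, 41.1]
tcp_rot: [0.0, 0.993, -0.122, -0.0]
wrist_force: [-0.4, -0.0, -0.1]
grip_width: 23.8
```

>>> {"op": "jog_arm", "data": {"targets": [[0,0,-3,0,0,0,1],[0,0,-6,0,0,0,1],[0,0,-6,0,0,0,1]]}}

```text
time: 4.38
tcp_pos: [581.2, -138.4, 103.0]
tcp_rot: [0.0, 0.993, -0.122, 0.002]
wrist_force: [0.2, -1.0, -4.1]
grip_width: 23.6
```

```bash
python3 - <<'E'
from h import *
p,Rt,s=pose();print(p,Rt[:,0],s["grip_width"],s["wrist_force"])
print(rel([589,189.6,p[2]],Rdown(-12.9)))
d=cam("wrist");cv2.imwrite("pics/w3.png",d["color"][:,:,::-1])
d=cam("side");crop(d,180,100,380,250,4,"s3")
E
```

```text
[ 581.248 -138.368  102.973] [ 0.97  -0.242  0.004] 23.57523285174959 [ 0.156 -1.02  -4.094]
[ -7.177 -32.011  -0.038   0.     -0.004  -0.019]
```

View pics/s3.png

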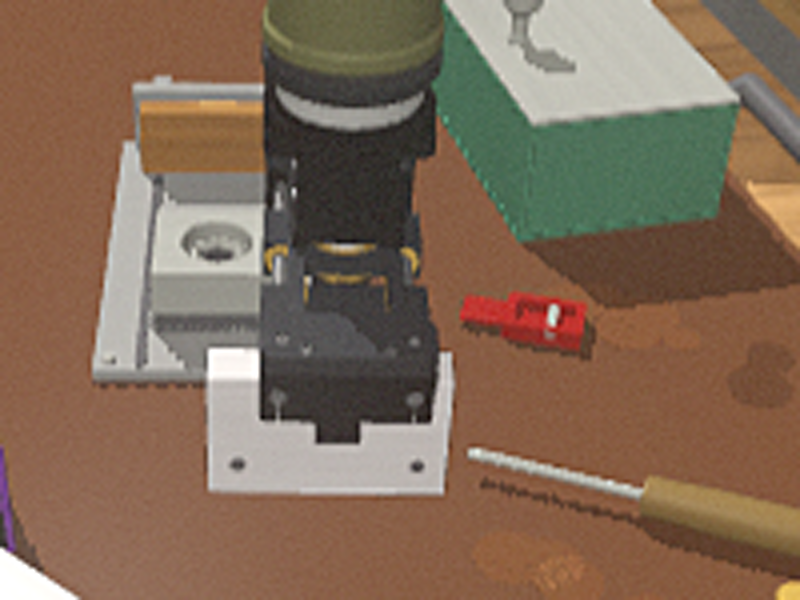

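View pics/w3.png

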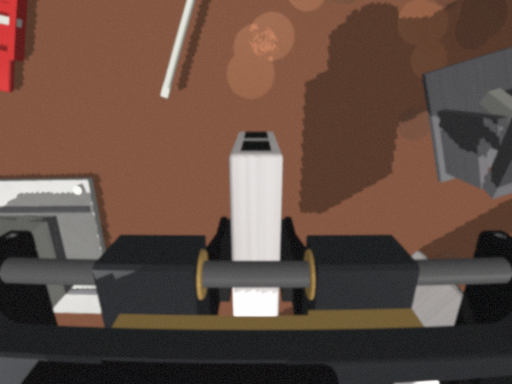

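>>> {"op": "jog_arm", "data": {"targets": [[-0.5,-3,-1.5,0,0,0,1],[-1.7,-8,-2,0,0,-0.005,1],[-2.8,-13,-2,0,0,-0.01,1],[-4,-18,-2,0,0,-0.01,1],[-5,-23,-2,0,0,-0.015,1],[-6,-28,-2,0,0,-0.02,1],[-6.8,-32,-2,0,0,-0.02,1],[-6.8,-32,-2,0,0,-0.02,1],[-6.8,-32,-2,0,0,-0.02,1]]}}

```text
time: 5.6
tcp_pos: [590.0, 187.8, 119.1]
tcp_rot: [0.001, 0.994, -0.112, -0.002]
wrist_force: [-0.4, -0.8, -3.0]
grip_width: 23.6
```

```bash
python3 - <<'E'
from h import *
p,Rt,s=pose();print(p,Rt[:,0],s["grip_width"],s["wrist_force"],s["joint_pos"])
print(rel([592,189,50],Rdown(-12.9)))
d=cam("wrist");cv2.imwrite("pics/w4.png",d["color"][:,:,::-1])
d=cam("side");crop(d,180,80,300,210,5,"s4")
E
```

```text
[590.001 187.758 119.06 ] [ 0.975 -0.222 -0.003] 23.616465831479317 [-0.364 -0.809 -3.03 ] [ 0.137  0.391 -0.607  1.637  0.237  1.191 -2.318]
[ 0.186 -0.182  6.905  0.002  0.003  0.001]
```

View pics/s4.png

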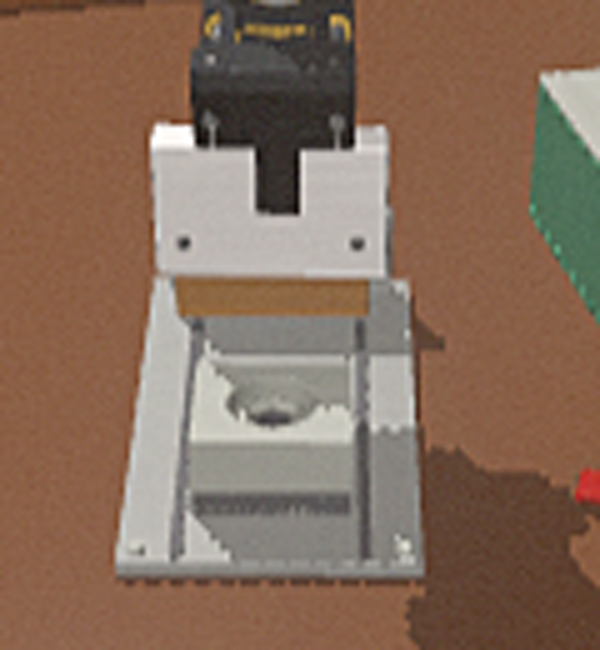

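View pics/w4.png

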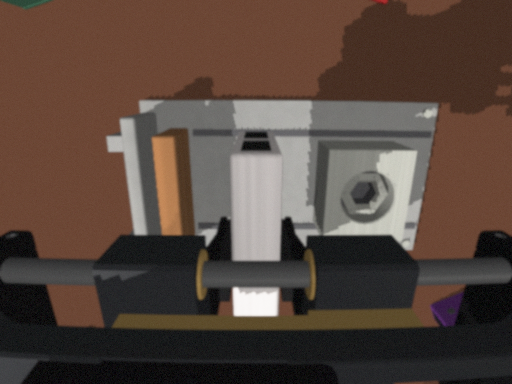

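>>> {"op": "jog_arm", "data": {"targets": [[0.2,-0.1,2.5,0,0,0,1],[0.2,-0.1,5,0,0,0,1],[0.2,-0.1,6.3,0,0,0,1],[0.2,-0.1,6.9,0,0,0,1],[0.2,-0.1,7.0,0,0,0,1],[0.2,-0.1,7.0,0,0,0,1]]}}

```text
time: 6.45
tcp_pos: [593.8, 189.6, 52.0]
tcp_rot: [-0.0, 0.994, -0.112, 0.001]
wrist_force: [-0.2, -0.7, -3.2]
grip_width: 24.1
```

```bash
python3 - <<'E'
from h import *
p,Rt,s=pose();print(p,Rt[:,0],s["grip_width"],s["wrist_force"],s["joint_pos"])
d=cam("side");crop(d,180,80,300,210,5,"s5")
E
```

```text
[593.824 189.563  52.031] [ 0.975 -0.222  0.001] 24.111572525096197 [-0.152 -0.669 -3.247] [ 0.116  0.464 -0.585  1.689  0.285  1.073 -2.353]
```

View pics/s5.png

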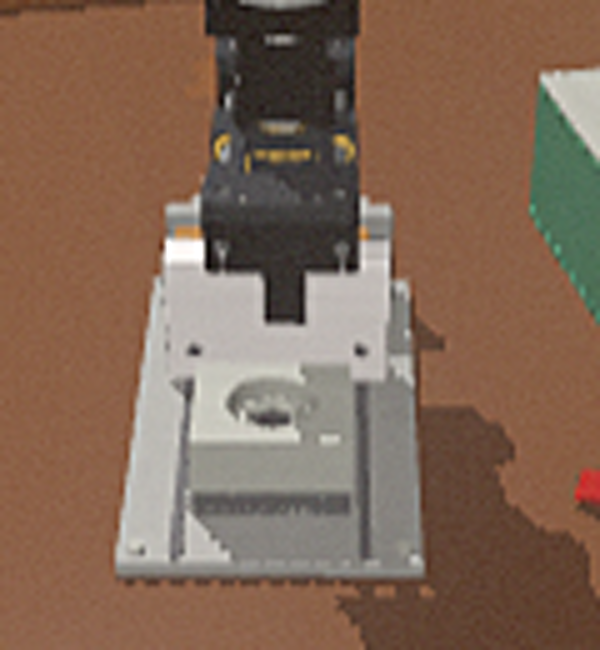

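>>> {"op": "jog_arm", "data": {"targets": [[0,0,0.15,0,0,0,1],[0,0,0.3,0,0,0,1],[0,0,0.3,0,0,0,1]]}}

```text
time: 6.88
tcp_pos: [593.5, 189.5, 49.1]
tcp_rot: [0.0, 0.994, -0.112, 0.0]
wrist_force: [-1.9, 0.1, 2.6]
grip_width: 23.7
```

Contact made (force now up). Release partway and rise.

>>> {"op": "jog_arm", "data": {"targets": [[0,0,0,0,0,0,0.54],[0,0,0,0,0,0,0.54],[0,0,0,0,0,0,0.54],[0,0,0,0,0,0,0.54]]}}

```text
time: 7.38
tcp_pos: [593.2, 189.3, 48.0]
tcp_rot: [0.0, 0.994, -0.112, -0.0]
wrist_force: [0.6, 0.1, -0.1]
grip_width: 39.7
```

>>> {"op": "jog_arm", "data": {"targets": [[0,0,-4,0,0,0,0.54],[0,0,-9,0,0,0,0.54],[0,0,-13,0,0,0,0.54],[0,0,-13,0,0,0,0.54]]}}

```text
time: 7.88
tcp_pos: [595.4, 190.5, 182.3]
tcp_rot: [-0.001, 0.994, -0.112, 0.004]
wrist_force: [-0.5, -0.2, -0.0]
grip_width: 39.7
```

```bash
python3 - <<'E'
from h import *
p,Rt,s=pose();print(p,Rt[:,0],s["grip_width"],s["wrist_force"],s["joint_pos"])
d=cam("side");crop(d,180,80,300,210,5,"s6")
d=cam("wrist");cv2.imwrite("pics/w6.png",d["color"][:,:,::-1])
E
```

```text
[595.416 190.507 182.349] [ 0.975 -0.222  0.007] 39.711995965936566 [-0.459 -0.185 -0.007] [ 0.147  0.346 -0.622  1.561  0.208  1.294 -2.298]
```

View pics/s6.png

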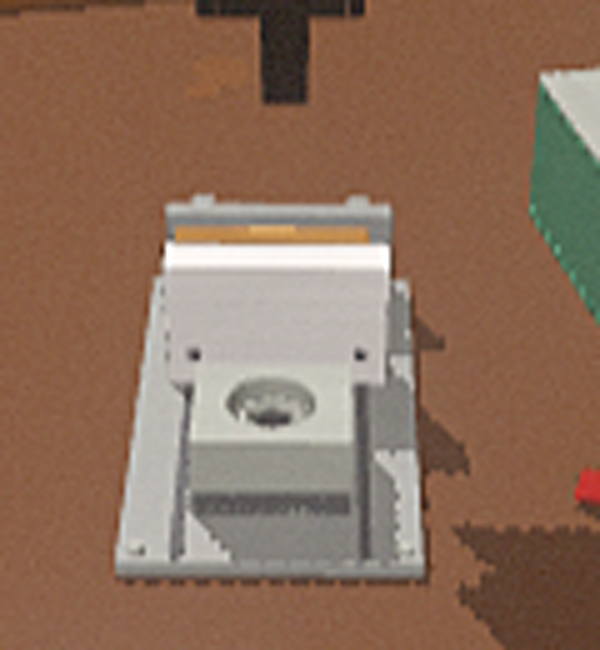

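View pics/w6.png

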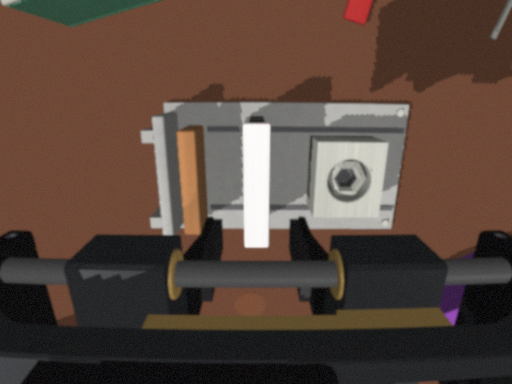

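```bash
python3 - <<'E'
from h import *
print(rel([552.7,30.7,180],Rdown(77.1)))
t=cam("top");print(plane(t,[[234,290],[287,275],[287,284]],75))
E
```

```text
[-0.418 16.356 -0.188  0.    -0.    -1.57 ]
[[380.874  20.139  75.   ]
 [410.109 -95.777  75.   ]
 [390.899 -95.106  75.   ]]
```

>>> {"op": "jog_arm", "data": {"targets": [[0,2,0,0,0,-0.17,1],[-0.1,4,0,0,0,-0.35,1],[-0.2,6,0,0,0,-0.52,1],[-0.2,8,0,0,0,-0.7,1],[-0.3,10,0,0,0,-0.87,1],[-0.3,12,0,0,0,-1.05,1],[-0.4,14,0,0,0,-1.22,1],[-0.4,16.3,0,0,0,-1.4,1],[-0.4,16.3,0,0,0,-1.57,1],[-0.4,16.3,0,0,0,-1.57,1]]}}

```text
time: 9.28
tcp_pos: [552.1, 30.9, 176.7]
tcp_rot: [-0.001, 0.783, 0.622, -0.001]
wrist_force: [0.3, 0.5, 0.5]
grip_width: 0.7
```

```bash
python3 - <<'E'
from h import *
p,Rt,s=pose();print(p,s["grip_width"],s["wrist_force"],s["joint_pos"])
print(rel([552.7,30.7,28],Rdown(77.1)))
d=cam("wrist");cv2.imwrite("pics/w7.png",d["color"][:,:,::-1])
t=cam("top");crop(t,100,155,245,255,5.5,"t7")
E
```

```text
[552.106  30.896 176.661] 0.7489834038796278 [0.341 0.498 0.48 ] [ 0.599  0.222 -0.792  1.732  0.164  1.259 -0.459]
[-0.003  0.103 14.866 -0.003  0.    -0.002]
```

View pics/w7.png

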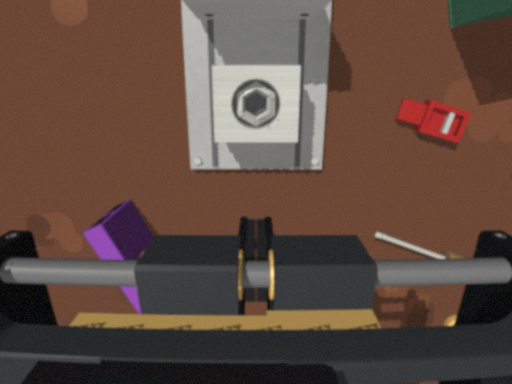

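>>> {"op": "jog_arm", "data": {"targets": [[0,0.1,5,0,0,0,1],[0,0.1,10,0,0,0,1],[0,0.1,14.8,0,0,0,1],[0,0.1,14.8,0,0,0,1],[1,0.1,14.8,0,0,0,1],[2,0.1,14.8,0,0,0,1],[3,0.1,14.8,0,0,0,1],[4,0.1,14.8,0,0,0,1]]}}

```text
time: 10.38
tcp_pos: [564.3, 67.9, 32.1]
tcp_rot: [0.002, 0.783, 0.623, -0.001]
wrist_force: [-2.1, -6.2, 4.5]
grip_width: 0.5
```

```bash
cat >> h.py <<'E'
yr=np.radians(-12.9);RX=np.array([np.cos(yr),np.sin(yr)]);RY=np.array([-RX[1],RX[0]]);RC=np.array([581.9,158.4])
def rk(p): q=np.array(p)[:2]-RC; return q@RX,q@RY
def w(x,y): return RC+RX*x+RY*y
E
python3 - <<'E'
from h import *
p,Rt,s=pose();print(p,rk(p),s["wrist_force"],s["joint_pos"])
E
```

```text
[564.301  67.936  32.095] (np.float64(3.0407699351189876), np.float64(-92.10969834511006)) [-2.132 -6.233  4.483] [ 0.454  0.42  -0.739  1.839  0.336  1.01  -0.651]
```

>>> {"op": "jog_arm", "data": {"targets": [[0.8,0,0,0,0,0,1],[1.6,0,0,0,0,0,1],[2.4,0,0,0,0,0,1],[3.2,0,0,0,0,0,1],[4.0,0,0,0,0,0,1],[4.8,0,0,0,0,0,1],[5.6,0,0,0,0,0,1],[6.4,0,0,0,0,0,1],[7,0,0,0,0,0,1],[7.6,0,0,0,0,0,1]]}}

```text
time: 11.62
tcp_pos: [581.3, 141.0, 32.1]
tcp_rot: [0.003, 0.783, 0.622, -0.001]
wrist_force: [-1.9, -7.9, 6.1]
grip_width: 0.3
```

```bash
python3 - <<'E'
from h import *
p,Rt,s=pose();print(p,rk(p),s["wrist_force"],s["joint_pos"])
d=cam("side");crop(d,180,80,300,210,5,"s8")
E
```

```text
[581.307 141.031  32.106] (np.float64(3.2995352534737417), np.float64(-17.06342940625437)) [-1.886 -7.95   6.14 ] [ 0.313  0.482 -0.737  1.763  0.377  1.041 -0.789]
```

View pics/s8.png

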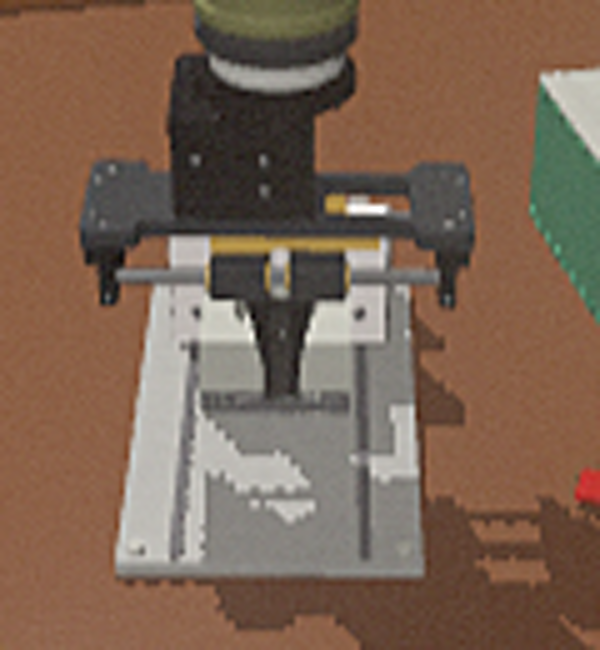

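>>> {"op": "jog_arm", "data": {"targets": [[0.4,0,0,0,0,0,1],[0.8,0,0,0,0,0,1],[1.1,0,0,0,0,0,1]]}}

```text
time: 12.05
tcp_pos: [583.6, 151.3, 32.0]
tcp_rot: [0.003, 0.783, 0.622, -0.001]
wrist_force: [-2.4, -8.5, 6.9]
grip_width: 0.4
```

>>> {"op": "jog_arm", "data": {"targets": [[0.2,0,0,0,0,0,1],[0.4,0,0,0,0,0,1]]}}

```text
time: 12.3
tcp_pos: [584.4, 154.6, 32.0]
tcp_rot: [0.003, 0.783, 0.622, -0.002]
wrist_force: [-3.5, -10.0, 8.5]
grip_width: 0.3
```

>>> {"op": "jog_arm", "data": {"targets": [[0.2,0,0,0,0,0,1],[0.4,0,0,0,0,0,1]]}}

```text
time: 12.55
tcp_pos: [584.4, 154.6, 32.0]
tcp_rot: [0.005, 0.783, 0.622, -0.005]
wrist_force: [-6.8, -17.3, 14.8]
grip_width: 0.8
```

>>> {"op": "jog_arm", "data": {"targets": [[0.2,0,0,0,0,0,1],[0.4,0,0,0,0,0,1]]}}

```text
time: 12.8
tcp_pos: [584.4, 154.6, 32.0]
tcp_rot: [0.006, 0.784, 0.621, -0.008]
wrist_force: [-12.5, -25.8, 21.0]
grip_width: 0.2
```

```bash
python3 - <<'E'
from h import *
p,Rt,s=pose();print(p,rk(p),s["wrist_force"],s["time"])
d=cam("top");crop(d,100,155,245,255,5.5,"t9")
d=cam("side");crop(d,180,80,300,210,5,"s9")
E
```

```text
[584.384 154.579  32.002] (np.float64(3.2740394925444263), np.float64(-3.170547786704794)) [-12.496 -25.779  20.957] 12.8
```

View pics/t9.png

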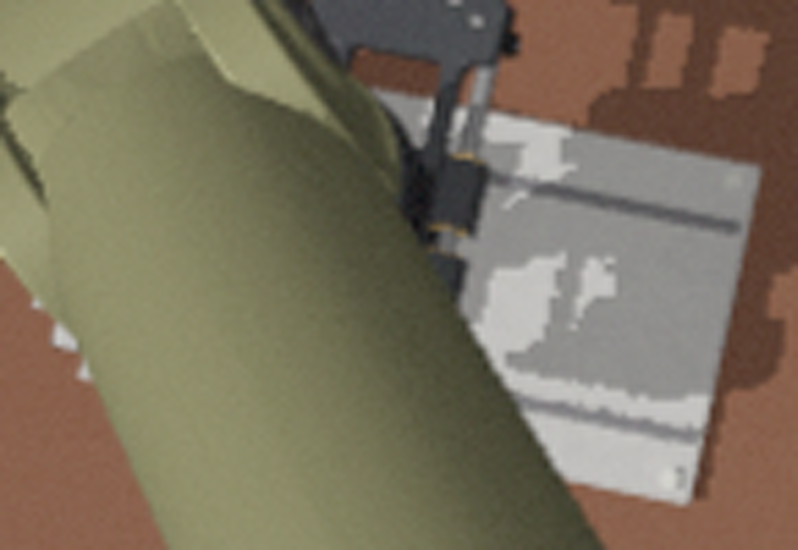

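>>> {"op": "jog_arm", "data": {"targets": [[-1,0,0,0,0,0,1],[-2,0,0,0,0,0,1],[-5,0,0,0,0,0,1],[-5.5,0,-5,0,0,0,1],[-6,0,-10,0,0,0,1],[-6,0,-15,0,0,0,0.5],[-6,0,-15,0,0,0,0]]}}

```text
time: 13.78
tcp_pos: [574.5, 110.4, 185.3]
tcp_rot: [0.002, 0.782, 0.624, 0.004]
wrist_force: [-0.7, 0.2, 0.1]
grip_width: 13.3
```

```bash
cat >> h.py <<'E'
HY=np.radians(4.2);A=np.array([-.5*np.cos(HY),-.5*np.sin(HY),np.sqrt(.75)])
CAP=np.array([551.4,-345.5,130.3])
def Rkey():
    z=-A;y=-np.array([-np.sin(HY),np.cos(HY),0]);x=np.cross(y,z);return np.c_[x,y,z]
E
python3 - <<'E'
from h import *
p,Rt,s=pose();print(p,rk(p),s["wrist_force"],s["joint_pos"])
print(Rkey());v=rel(CAP+30*A,Rkey());print(CAP+30*A,v,np.linalg.norm(v[3:]))
d=cam("wrist");cv2.imwrite("pics/w10.png",d["color"][:,:,::-1])
d=cam("side");crop(d,180,80,300,210,5,"s10")
E
```

```text
[574.473 110.363 185.262] (np.float64(3.485110503812694), np.float64(-48.48224565412646)) [-0.721  0.182  0.113] [ 0.452  0.289 -0.813  1.655  0.22   1.282 -0.625]
[[ 0.864  0.073  0.499]
 [ 0.063 -0.997  0.037]
 [ 0.5   -0.    -0.866]]
[ 536.44  -346.599  156.281] [-45.412   6.404   2.787  -0.328   0.441   1.244] 1.3598755185200062
```

View pics/w10.png

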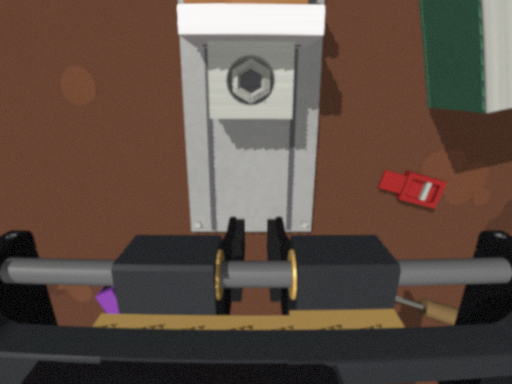

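View pics/s10.png

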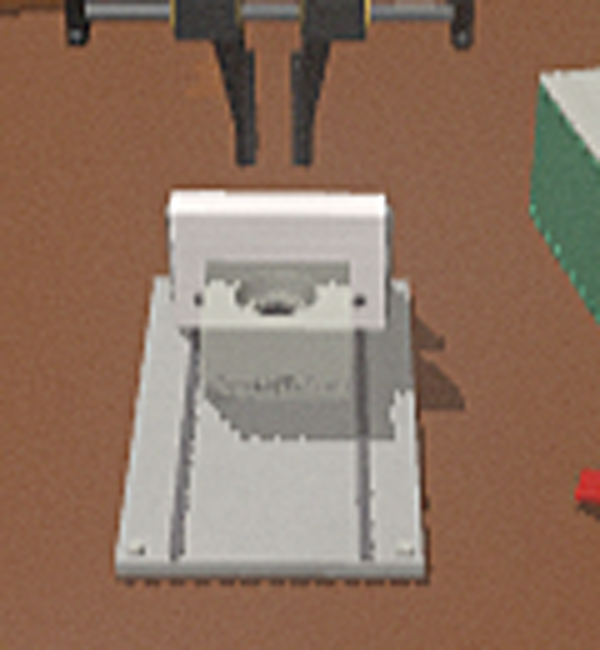

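>>> {"op": "jog_arm", "data": {"targets": [[-4.5,0.6,-1,-0.033,0.044,0.124,0],[-9,1.3,-2,-0.066,0.088,0.249,0],[-13.6,1.9,-3,-0.098,0.132,0.373,0],[-18.2,2.6,-3,-0.131,0.176,0.498,0],[-22.7,3.2,-3,-0.164,0.22,0.622,0],[-27.2,3.8,-3,-0.197,0.265,0.746,0],[-31.8,4.5,-3,-0.23,0.309,0.871,0],[-36.3,5.1,-2,-0.262,0.353,0.995,0],[-40.9,5.8,0,-0.295,0.397,1.12,0],[-45.4,6.4,1,-0.328,0.441,1.244,0]]}}

```text
time: 15.12
tcp_pos: [531.3, -349.0, 166.9]
tcp_rot: [-0.01, 0.967, 0.032, 0.253]
wrist_force: [0.8, -0.6, 0.3]
grip_width: 87.0
```

```bash
python3 - <<'E'
from h import *
p,Rt,s=pose();print(p,s["wrist_force"],s["joint_pos"],s["grip_width"])
print(Rt);v=rel(CAP+30*A,Rkey());print(v)
d=cam("wrist");cv2.imwrite("pics/w11.png",d["color"][:,:,::-1])
d=cam("side");crop(d,220,200,360,350,4,"s11")
t=cam("top");crop(t,100,155,245,255,5.5,"t11")
E
```

```text
[ 531.294 -348.973  166.857] [ 0.792 -0.593  0.294] [ 1.119  0.112 -0.39   1.923 -0.454  0.802 -0.498] 87.01360107461626
[[ 0.87   0.068  0.489]
 [ 0.057 -0.998  0.036]
 [ 0.49  -0.003 -0.872]]
[-0.057 -0.199  1.182  0.     0.011 -0.006]
```

View pics/w11.png

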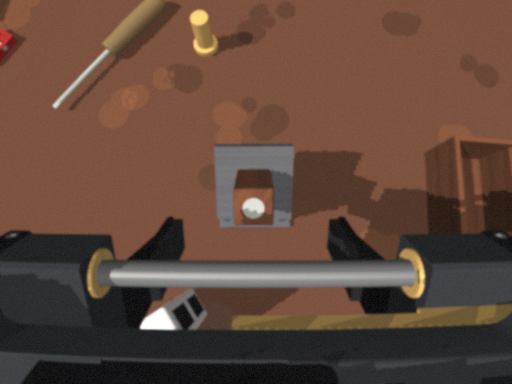

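View pics/t11.png

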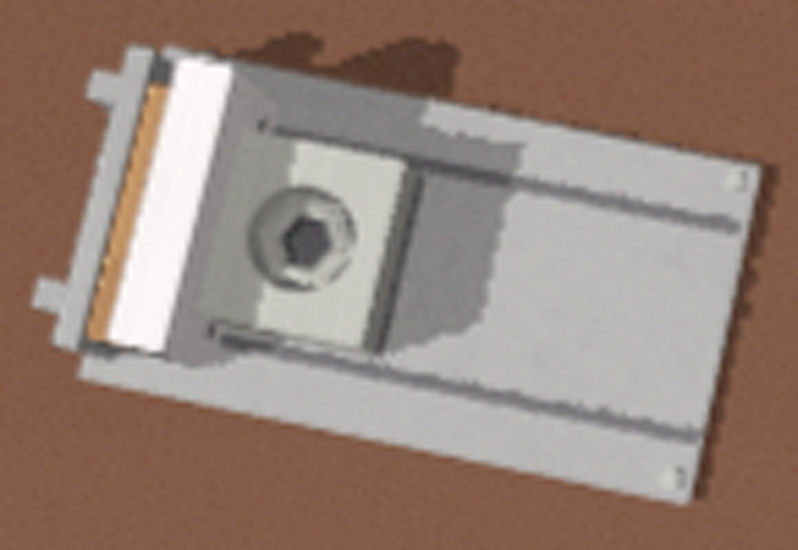

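View pics/s11.png

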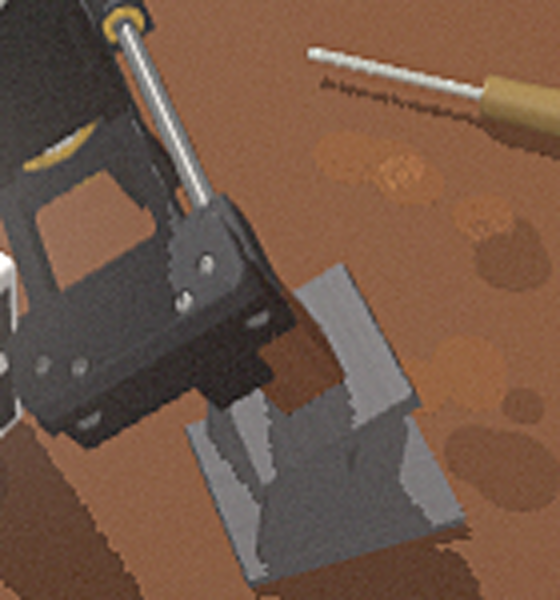

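```bash
python3 - <<'E'
from h import *
p,Rt,s=pose()
d=cam("wrist");print(proj(d,[CAP,p,p+Rt[:,2]*41.8]))
print(rel(CAP-45*A,Rkey()))
t=cam("top");B=plane(t,un([[303,240]],100,155,5.5),53);print(B,rk(B[0]))
P=plane(t,un([[410,160],[378,352]],100,155,5.5),53);print(P,[rk(q) for q in P])
P=plane(t,un([[178,60],[230,67],[165,355],[108,345]],100,155,5.5),83);print([rk(q) for q in P])
E
```

```text
[[252.307 206.114]
 [256.897 234.342]
 [256.638 207.803]]
[-0.032 -0.126  8.745 -0.001  0.012 -0.003]
[[589.446 199.893  53.   ]] (np.float64(-1.907810065441451), np.float64(42.1299077808995))
[[622.235 155.383  53.   ]
 [541.826 168.248  53.   ]] [(np.float64(39.9910844674171), np.float64(6.063781753442971)), (np.float64(-41.26094692954161), np.float64(0.6531310723736223))]
[(np.float64(57.44741979880074), np.float64(101.71687322126967)), (np.float64(58.83981001865475), np.float64(80.11984092699682)), (np.float64(-61.057270661109165), np.float64(77.45148723088354)), (np.float64(-61.735342557901156), np.float64(100.92066144242379))]
```

>>> {"op": "jog_arm", "data": {"targets": [[0,-0.1,3,0,0.01,0,0],[0,-0.1,6,0,0.01,0,0],[0,-0.1,8.7,0,0.01,0,0],[0,-0.1,8.7,0,0.01,0,0],[0,-0.1,8.7,0,0.01,0,0]]}}

```text
time: 16.0
tcp_pos: [575.9, -344.2, 95.4]
tcp_rot: [-0.008, 0.965, 0.036, 0.259]
wrist_force: [-0.3, -0.6, 0.3]
grip_width: 86.8
```

```bash
python3 - <<'E'
from h import *
p,Rt,s=pose();print(p,s["wrist_force"],s["joint_pos"],s["grip_width"])
v=rel(CAP-45*A,Rkey());print(v)
d=cam("wrist");cv2.imwrite("pics/w12.png",d["color"][:,:,::-1])
d=cam("side");crop(d,220,200,360,350,4,"s12")
E
```

```text
[ 575.935 -344.174   95.434] [-0.268 -0.592  0.253] [ 1.059  0.257 -0.412  1.929 -0.43   0.625 -0.511] 86.8079351926788
[-0.384 -0.048  0.252  0.002 -0.001  0.001]
```

View pics/w12.png

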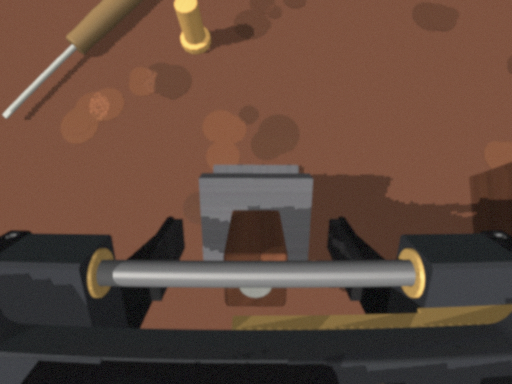

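View pics/s12.png

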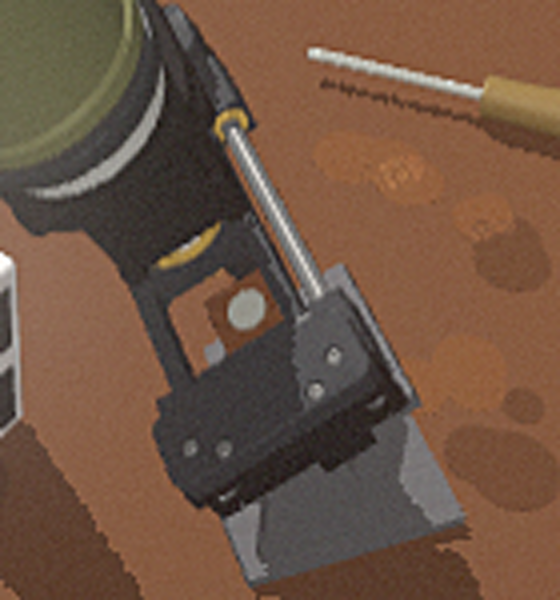

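>>> {"op": "jog_arm", "data": {"targets": [[-0.3,0,0.1,0,0,0,0],[-0.3,0,0.1,0,0,0,1],[-0.3,0,0.1,0,0,0,1],[-0.3,0,0.1,0,0,0,1],[-0.3,0,0.1,0,0,0,1],[-0.3,0,0.1,0,0,0,1],[-0.3,0,0.1,0,0,0,1],[-0.3,0,0.1,0,0,0,1],[-0.3,0,0.1,0,0,0,1]], "newtons": 45}}

```text
time: 17.23
tcp_pos: [573.2, -344.8, 92.0]
tcp_rot: [-0.009, 0.965, 0.035, 0.259]
wrist_force: [-1.2, -1.4, 0.5]
grip_width: 29.6
```

```bash
python3 - <<'E'
from h import *
p,Rt,s=pose();print(p,s["wrist_force"],s["torque"],s["grip_width"])
v=rel(CAP-45*A,Rkey());print(v, Rt.T@A)
E
```

```text
[ 573.168 -344.822   91.982] [-1.16  -1.446  0.549] [-0.012  0.6    0.002] 29.62882437320149
[ 0.031 -0.092  0.093  0.002 -0.    -0.001] [ 0.     0.002 -1.   ]
```

>>> {"op": "jog_arm", "data": {"targets": [[0,0,-0.8,0,0,0,1],[0,0,-1.8,0,0,0,1],[0,0,-3,0,0,0,1]]}}

```text
time: 17.6
tcp_pos: [557.7, -346.0, 118.6]
tcp_rot: [-0.009, 0.965, 0.035, 0.259]
wrist_force: [-0.5, -0.3, -2.9]
grip_width: 29.8
```

>>> {"op": "jog_arm", "data": {"targets": [[0,0,-1.5,0,0,0,1],[0,0,-3,0,0,0,1],[0,0,-4.5,0,0,0,1],[0,0,-6,0,0,0,1],[0,0,-8,0,0,0,1],[0,0,-8,0,0,0,1]]}}

```text
time: 18.35
tcp_pos: [518.4, -350.2, 189.4]
tcp_rot: [-0.007, 0.965, 0.034, 0.26]
wrist_force: [-0.3, -0.6, -3.0]
grip_width: 29.6
```

```bash
python3 - <<'E'
from h import *
p,Rt,s=pose();print(p,s["wrist_force"],s["torque"],s["grip_width"],s["joint_pos"])
d=cam("side");crop(d,200,140,360,340,3.5,"s13")
d=cam("wrist");cv2.imwrite("pics/w13.png",d["color"][:,:,::-1])
E
```

```text
[ 518.37  -350.179  189.395] [-0.28  -0.577 -3.015] [-0.099  0.881 -0.01 ] 29.55232622039854 [ 1.149  0.064 -0.389  1.928 -0.483  0.843 -0.465]
```

View pics/s13.png

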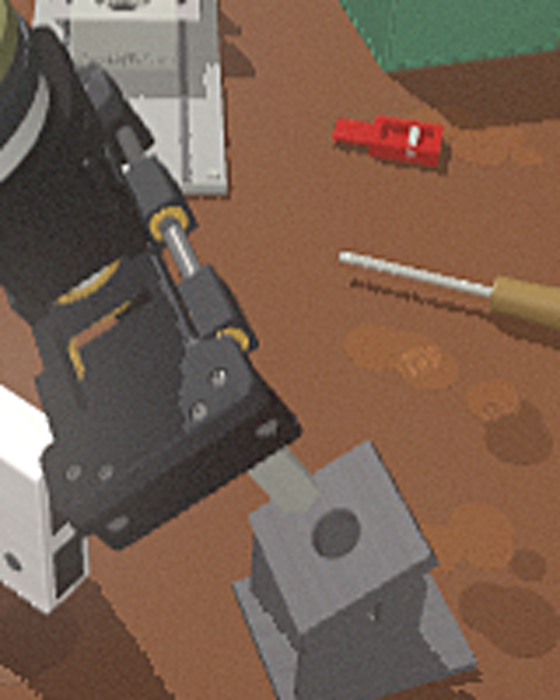

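View pics/w13.png

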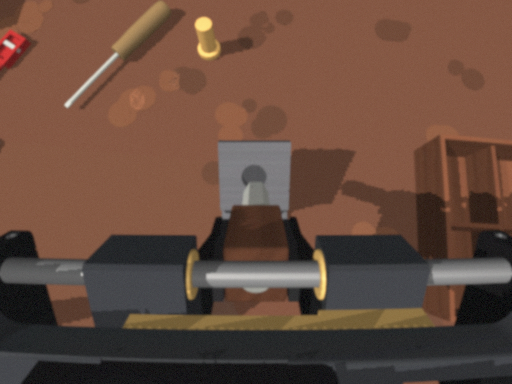

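```bash
python3 - <<'E'
import cv2
a=cv2.imread("pics/w10.png")[48:112,218:282];b=cv2.imread("pics/w4.png")[160:225,330:400]
c=cv2.imread("pics/w6.png")[150:210,318:378]
r=lambda i:cv2.resize(i,(260,260),interpolation=cv2.INTER_CUBIC)
cv2.imwrite("pics/hex.png",cv2.hconcat([r(a),r(b),r(c)]))
E
```

```text
(no output)
```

View pics/hex.png

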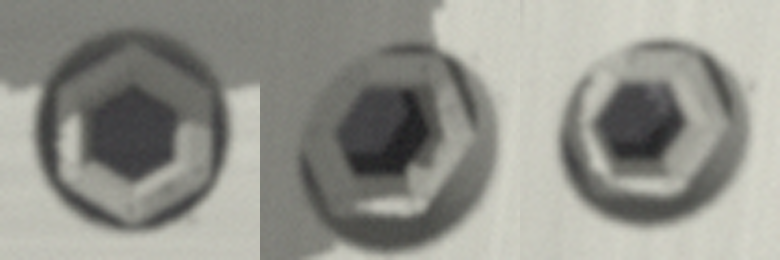

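```bash
python3 - <<'E'
import cv2
a=cv2.imread("pics/w13.png")[165:235,222:292]
r=lambda i:cv2.resize(i,(490,490),interpolation=cv2.INTER_CUBIC)
cv2.imwrite("pics/hex2.png",r(a))
E
```

```text
(no output)
```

View pics/hex2.png

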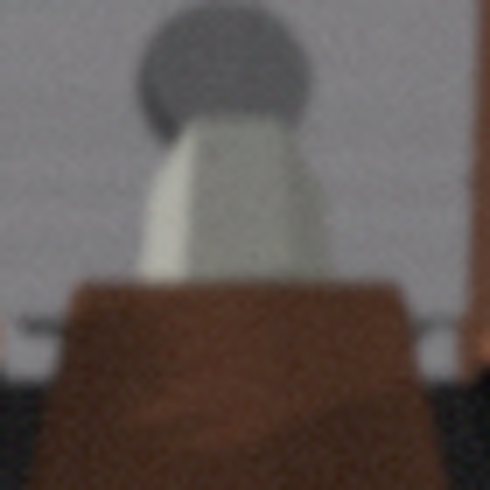

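```bash
python3 - <<'E'
from h import *
p,Rt,s=pose()
v=rel([589.5,199.5,205],Rdown(85));print(v,np.linalg.norm(v[3:]))
v=rel([518.4,-350,189.4+16],Rt);print(v)
E
```

```text
[ 10.482 -54.163   3.909   0.37   -0.432  -1.377] 1.4896118469115054
[ 0.908  0.136 -1.571  0.     0.     0.   ]
```

>>> {"op": "jog_arm", "data": {"targets": [[0.5,-2,-1,0.01,-0.01,-0.05,1],[1.5,-7,-0.8,0.045,-0.052,-0.167,1],[2.6,-12.5,-0.4,0.08,-0.095,-0.3,1],[3.7,-18.5,0,0.12,-0.14,-0.45,1],[4.8,-24.5,0.5,0.16,-0.19,-0.61,1],[6,-30.5,1.1,0.2,-0.24,-0.76,1],[7.1,-36.5,1.8,0.24,-0.29,-0.91,1],[8.3,-42.5,2.6,0.29,-0.34,-1.08,1],[9.4,-48.5,3.3,0.33,-0.385,-1.23,1],[10.5,-54,3.9,0.37,-0.432,-1.377,1]]}}

```text
time: 19.7
tcp_pos: [589.3, 200.6, 206.1]
tcp_rot: [0.0, 0.735, 0.678, -0.001]
wrist_force: [0.7, 0.0, -1.7]
grip_width: 29.8
```

```bash
python3 - <<'E'
from h import *
p,Rt,s=pose();print(p,Rt,s["wrist_force"],s["joint_pos"],s["grip_width"])
print(rel([589.5,199.5,205],Rdown(167)))
E
```

```text
[589.319 200.634 206.076] [[ 0.081  0.997 -0.001]
 [ 0.997 -0.081 -0.001]
 [-0.001 -0.001 -1.   ]] [ 0.668  0.008 -1.657] [ 0.345  0.413 -0.93   1.521  0.335  1.376 -0.691] 29.78307022854692
[-0.111  0.027  0.108 -0.001  0.001 -1.425]
```

>>> {"op": "jog_arm", "data": {"targets": [[0,0,0,0,0,-0.16,1],[0,0,0,0,0,-0.33,1],[0,0,0,0,0,-0.5,1],[0,0,0,0,0,-0.67,1],[0,0,0,0,0,-0.84,1],[0,0,0,0,0,-1.01,1],[0,0,0,0,0,-1.18,1],[0,0,0,0,0,-1.34,1],[-0.1,0,0,0,0,-1.425,1],[-0.1,0,0,0,0,-1.425,1]]}}

```text
time: 20.95
tcp_pos: [589.0, 197.6, 205.6]
tcp_rot: [-0.0, 0.116, 0.993, -0.0]
wrist_force: [0.0, 0.4, -1.5]
grip_width: 29.6
```

```bash
python3 - <<'E'
from h import *
p,Rt,s=pose();print(p,Rt,s["wrist_force"],s["joint_pos"],s["grip_width"])
d=cam("wrist");cv2.imwrite("pics/w14.png",d["color"][:,:,::-1]);print(proj(d,[p+Rt[:,2]*76]))
d=cam("side");crop(d,180,40,320,210,4,"s14")
print(proj(d,[p,p+Rt[:,2]*76]))
E
```

```text
[589.017 197.61  205.607] [[-0.973  0.23  -0.   ]
 [ 0.23   0.973  0.   ]
 [ 0.    -0.    -1.   ]] [ 0.019  0.441 -1.484] [ 0.508  0.538 -1.206  1.521  0.504  1.431  0.617] 29.622948234889186
[[254.336 191.738]]
[[233.476  85.696]
 [233.862 113.411]]
```

View pics/w14.png

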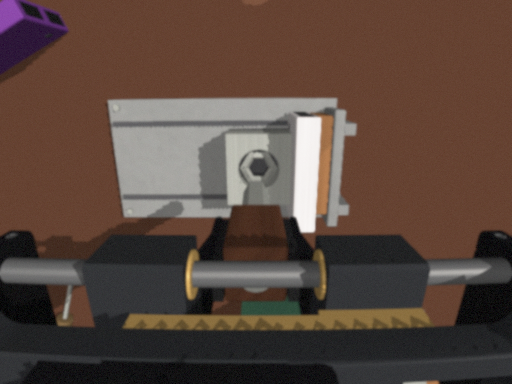

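View pics/s14.png

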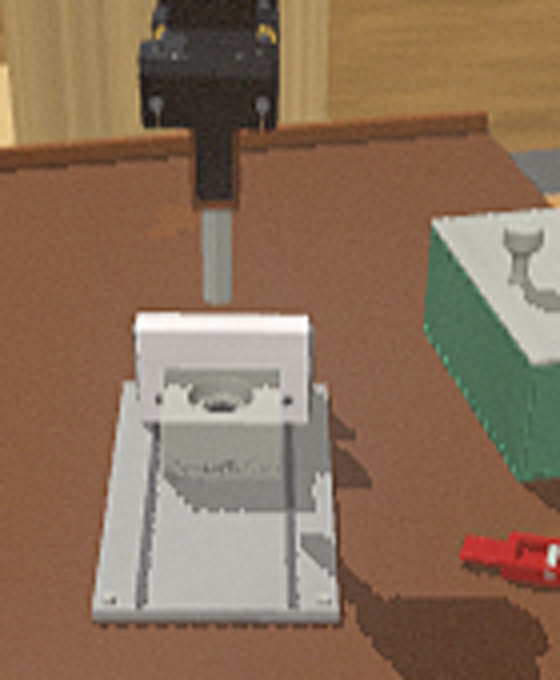

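```bash
python3 - <<'E'
from h import *
d=cam("wrist");crop(d,210,120,320,240,5,"w15")
B=plane(d,[[259,167]],53);print(B,rk(B[0]))
E
```

```text
[[588.677 202.359  53.   ]] (np.float64(-3.2081946516467057), np.float64(44.36291688853041))
```

View pics/w15.png

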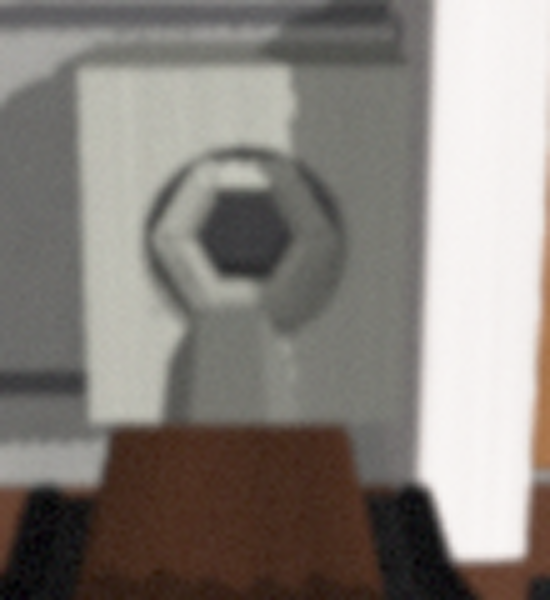

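```bash
python3 - <<'E'
from h import *
p,Rt,s=pose();d=cam("wrist")
for z in (66,70,74,76,78,82): print(z,proj(d,[p+Rt@[9,0,z]]),proj(d,[p+Rt@[9,1,z]]))
s=cam("side");a=un([[216,303]],180,40,4);print(a)
for z in (70,74,76,78,82): print(z,proj(s,[p+Rt@[0,0,z]]))
print(rk(p))
E
```

```text
66 [[254.281 185.161]] [[255.533 185.161]]
70 [[254.304 183.648]] [[255.535 183.648]]
74 [[254.325 182.181]] [[255.538 182.182]]
76 [[254.336 181.465]] [[255.539 181.466]]
78 [[254.346 180.76 ]] [[255.54 180.76]]
82 [[254.366 179.381]] [[255.542 179.382]]
[[233.625 115.375]]
70 [[234.008 111.388]]
74 [[234.028 112.788]]
76 [[234.038 113.486]]
78 [[234.048 114.182]]
82 [[234.068 115.569]]
(np.float64(-1.3972872040122128), np.float64(39.557741780442356))
```

```bash
python3 - <<'E'
from h import *
print(rel([589,201.3,137],Rdown(167)))
E
```

```text
[ 0.156  0.402  6.848 -0.     0.    -0.006]
```

>>> {"op": "jog_arm", "data": {"targets": [[0.1,0.4,1,0,0,0,1],[0.1,0.4,3,0,0,0,1],[0.1,0.4,5,0,0,0,1],[0.1,0.4,6.5,0,0,0,1],[0.1,0.4,6.8,0,0,0,1],[0.1,0.4,6.8,0,0,0,1]]}}

```text
time: 21.95
tcp_pos: [589.8, 201.0, 137.3]
tcp_rot: [0.0, 0.116, 0.993, 0.0]
wrist_force: [-0.1, 0.8, -1.7]
grip_width: 29.7
```

```bash
python3 - <<'E'
from h import *
p,Rt,s=pose();print(p,rk(p),s["wrist_force"],s["joint_pos"],np.degrees(np.arctan2(Rt[1,0],Rt[0,0])))
d=cam("wrist");crop(d,210,120,320,240,5,"w16");print(proj(d,[p+Rt@[9,0,76],p+Rt@[0,0,76]]))
d=cam("side");crop(d,200,80,280,180,6,"s16")
E
```

```text
[589.772 201.038 137.345] (np.float64(-1.84547602109728), np.float64(43.319467413565604)) [-0.147  0.756 -1.729] [ 0.48   0.592 -1.162  1.6    0.556  1.322  0.577] 166.6592481262611
[[254.345 181.509]
 [254.353 191.746]]
```

View pics/w16.png

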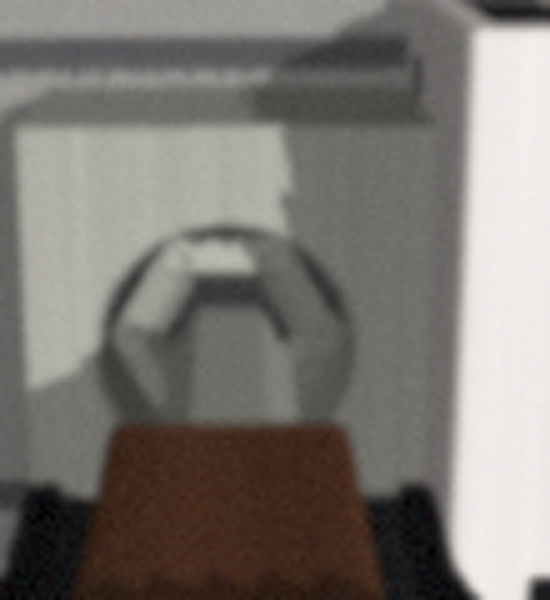

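View pics/s16.png

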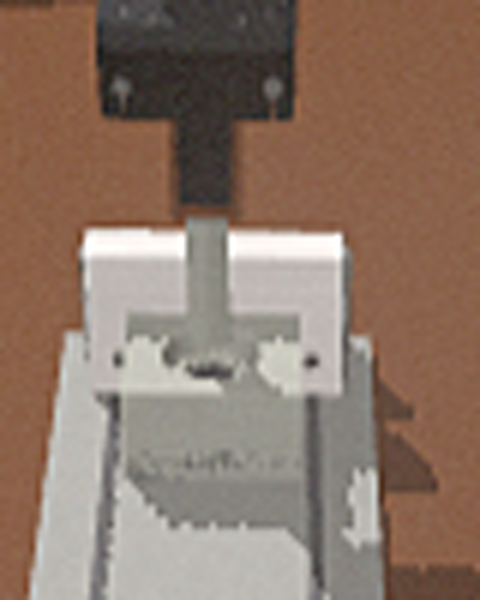

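```bash
python3 - <<'E'
from h import *
p,Rt,s=pose();d=cam("wrist")
q=plane(d,un([[228,227],[103,340],[352,340],[228,270]],210,120,5),53)
for i in q: print((Rt.T@(i-p)))
q=plane(d,un([[187,262],[257,280],[192,300],[265,300],[232,305],[215,275]],210,120,5),46)
for i in q: print((Rt.T@(i-p)))
q=plane(d,un([[195,305],[232,305],[268,305]],210,120,5),60.5)
for i in q: print("tip",(Rt.T@(i-p)))
sd=cam("side")
# side: bore centre & tip bottom
b=plane(sd,un([[207,362]],200,80,6),53);print(b,rk(b[0]))
print(proj(sd,[p+Rt@[0,0,77]]),un([[206,340]],200,80,6))
E
```

```text
[20.871  0.684 85.035]
[  0.664 -21.029  85.044]
[ 0.679 22.226 85.076]
[13.296  0.685 85.044]
[12.79  -6.53  92.039]
[ 9.503  5.788 92.053]
[ 5.813 -5.701 92.049]
[ 5.818  7.226 92.059]
[ 4.889  1.383 92.055]
[10.417 -1.617 92.046]
tip [ 9.324 -4.818 77.545]
tip [ 9.326  1.366 77.55 ]
tip [ 9.328  7.382 77.554]
[[587.596 192.732  53.   ]] (np.float64(-2.112765147391335), np.float64(34.73660889336302))
[[234.364 135.628]] [[233.917 136.25 ]]
```

>>> {"op": "jog_arm", "data": {"targets": [[-0.12,-0.05,0.4,0,0,0,1],[-0.12,-0.05,1,0,0,0,1],[-0.12,-0.05,1.5,0,0,0,1],[-0.12,-0.05,1.8,0,0,0,1],[-0.12,-0.05,2.0,0,0,0,1]]}}

```text
time: 22.78
tcp_pos: [590.6, 200.2, 117.0]
tcp_rot: [-0.0, 0.116, 0.993, -0.0]
wrist_force: [0.8, -0.4, -2.5]
grip_width: 29.8
```

>>> {"op": "jog_arm", "data": {"targets": [[0,0,0.2,0,0,0,1],[0,0,0.4,0,0,0,1]]}}

```text
time: 23.02
tcp_pos: [590.8, 200.2, 113.3]
tcp_rot: [0.0, 0.116, 0.993, -0.0]
wrist_force: [-0.3, 0.2, -2.0]
grip_width: 29.9
```

>>> {"op": "jog_arm", "data": {"targets": [[0,0,0.2,0,0,0,1],[0,0,0.4,0,0,0,1],[0,0,0.4,0,0,0,1]]}}

```text
time: 23.4
tcp_pos: [590.6, 200.1, 109.1]
tcp_rot: [-0.0, 0.116, 0.993, -0.0]
wrist_force: [-0.2, 0.2, -2.0]
grip_width: 29.5
```

>>> {"op": "jog_arm", "data": {"targets": [[0,0,0.2,0,0,0,1],[0,0,0.35,0,0,0,1],[0,0,0.35,0,0,0,1]]}}

```text
time: 23.78
tcp_pos: [590.7, 200.1, 105.7]
tcp_rot: [-0.0, 0.116, 0.993, -0.0]
wrist_force: [-0.1, 0.3, -1.5]
grip_width: 29.2
```

```bash
python3 - <<'E'
from h import *
p,Rt,s=pose();print(p,rk(p),s["wrist_force"],s["torque"],s["joint_pos"],np.degrees(np.arctan2(Rt[1,0],Rt[0,0])))
d=cam("wrist");crop(d,190,100,340,240,5,"w17")
d=cam("side");crop(d,200,80,280,180,6,"s17")
E
```

```text
[590.668 200.055 105.651] (np.float64(-0.7528283336905082), np.float64(42.56082021930568)) [-0.109  0.277 -1.525] [ 0.085 -0.135 -0.019] [ 0.467  0.62  -1.137  1.631  0.584  1.274  0.56 ] 166.65398083818366
```

View pics/w17.png

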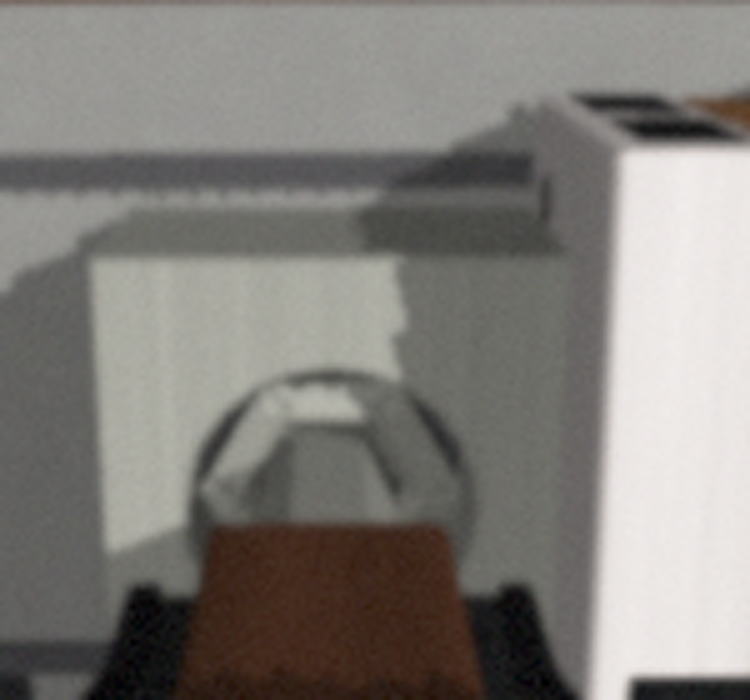

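View pics/s17.png

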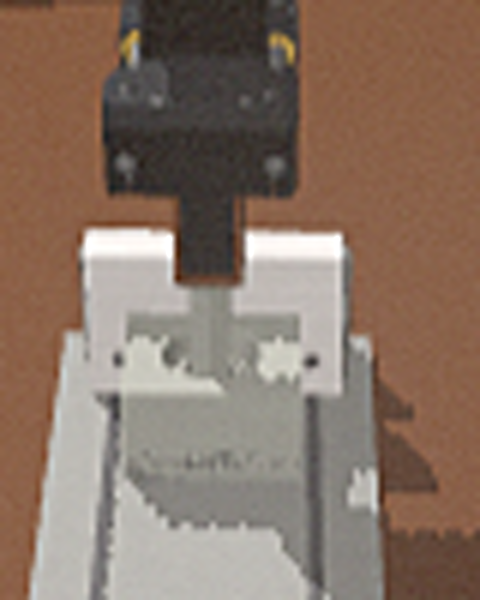

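>>> {"op": "jog_arm", "data": {"targets": [[0,0,0,0,0,0.12,1],[0.03,0,0,0,0,0.25,1],[0.05,0.01,0,0,0,0.38,1],[0.07,0.02,0,0,0,0.5,1]], "newtons": 55}}

```text
time: 24.38
tcp_pos: [591.1, 200.3, 106.1]
tcp_rot: [0.001, 0.36, 0.933, 0.0]
wrist_force: [2.1, -0.5, -3.0]
grip_width: 29.9
```

```bash
python3 - <<'E'
from h import *
p,Rt,s=pose();print(p,rk(p),s["wrist_force"],s["torque"],s["joint_pos"],np.degrees(np.arctan2(Rt[1,0],Rt[0,0])),s["grip_width"])
d=cam("wrist");cv2.imwrite("pics/w18.png",d["color"][:,:,::-1])
E
```

```text
[591.121 200.301 106.093] (np.float64(-0.3663953344757299), np.float64(42.902072879666164)) [ 2.09  -0.536 -2.966] [ 0.004 -0.769  0.11 ] [ 0.412  0.562 -1.038  1.633  0.509  1.24   0.106] 137.78772625379543 29.857123226695066
```

View pics/w18.png

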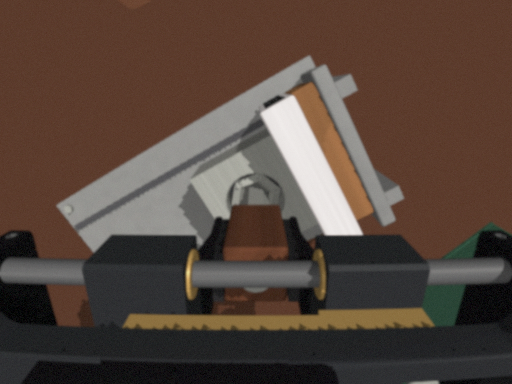

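>>> {"op": "jog_arm", "data": {"targets": [[0.02,0,0,0,0,0.13,1],[0.04,0,0,0,0,0.27,1],[0.05,0.01,0,0,0,0.4,1],[0.07,0.01,0,0,0,0.54,1],[0.09,0.02,0,0,0,0.67,1],[0.1,0.02,0,0,0,0.8,1],[0.11,0.03,0,0,0,0.9,1]]}}

```text
time: 25.3
tcp_pos: [591.1, 200.4, 106.1]
tcp_rot: [0.002, 0.729, 0.684, 0.001]
wrist_force: [2.9, -1.5, -3.8]
grip_width: 29.9
```

```bash
python3 - <<'E'
from h import *
p,Rt,s=pose();print(p,rk(p),s["wrist_force"],s["torque"],s["joint_pos"],np.degrees(np.arctan2(Rt[1,0],Rt[0,0])),s["grip_width"])
E
```

```text
[591.059 200.433 106.106] (np.float64(-0.45653083887321816), np.float64(43.01722760694637)) [ 2.858 -1.484 -3.787] [-0.456 -1.027  0.131] [ 0.299  0.484 -0.861  1.637  0.391  1.2   -0.713] 86.3293972678614 29.89544561974119
```

>>> {"op": "jog_arm", "data": {"targets": [[0.02,0,0,0,0,0.13,1],[0.04,0,0,0,0,0.27,1],[0.05,0.01,0,0,0,0.4,1],[0.07,0.01,0,0,0,0.54,1],[0.09,0.02,0,0,0,0.67,1],[0.1,0.02,0,0,0,0.8,1],[0.11,0.03,0,0,0,0.9,1]]}}

```text
time: 26.18
tcp_pos: [591.1, 200.6, 106.1]
tcp_rot: [0.002, 0.954, 0.299, 0.001]
wrist_force: [2.7, -2.4, -1.5]
grip_width: 29.6
```

```bash
python3 - <<'E'
from h import *
p,Rt,s=pose();print(p,rk(p),s["wrist_force"],s["torque"],s["joint_pos"],np.degrees(np.arctan2(Rt[1,0],Rt[0,0])),s["grip_width"])
d=cam("wrist");cv2.imwrite("pics/w19.png",d["color"][:,:,::-1])
E
```

```text
[591.132 200.579 106.083] (np.float64(-0.41708330233959007), np.float64(43.1758952697018)) [ 2.681 -2.437 -1.473] [-0.942 -0.626  0.112] [ 0.177  0.432 -0.692  1.639  0.297  1.177 -1.549] 34.752196643323224 29.641940098916447
```

View pics/w19.png

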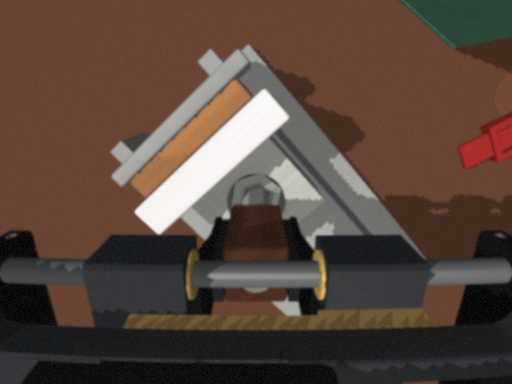

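>>> {"op": "jog_arm", "data": {"targets": [[0.02,0,0,0,0,0.12,1],[0.03,0,0,0,0,0.22,1]]}}

```text
time: 26.48
tcp_pos: [591.2, 200.6, 106.1]
tcp_rot: [0.002, 0.981, 0.193, 0.001]
wrist_force: [1.8, -5.8, -1.4]
grip_width: 29.3
```

```bash
cat > st.py <<'E'
from h import *
p,Rt,s=pose();print(p,s["wrist_force"],s["torque"],s["joint_pos"][6],np.degrees(np.arctan2(Rt[1,0],Rt[0,0])),s["grip_width"])
E
python3 st.py
```

```text
[591.17  200.622 106.062] [ 1.783 -5.823 -1.417] [-1.173 -0.558  0.131] -1.7537326051266653 22.211145928766612 29.315292178314078
```

>>> {"op": "jog_arm", "data": {"targets": [[0.02,0,0,0,0,0.12,1],[0.03,0,0,0,0,0.22,1]]}}

```text
time: 26.72
tcp_pos: [591.2, 200.6, 106.0]
tcp_rot: [0.002, 0.996, 0.084, 0.0]
wrist_force: [1.8, -4.3, -0.3]
grip_width: 29.6
```

```bash
python3 st.py
```

```text
[591.172 200.63  106.029] [ 1.832 -4.332 -0.307] [-1.268 -0.409  0.128] -1.9602875709793848 9.609402565129278 29.579786100468038
```

>>> {"op": "jog_arm", "data": {"targets": [[0.0,0,0,0,0,0.1,1],[0.0,0,0,0,0,0.2,1]]}}

```text
time: 26.98
tcp_pos: [591.2, 200.6, 106.1]
tcp_rot: [0.002, 1.0, -0.016, 0.001]
wrist_force: [0.6, -3.4, -0.3]
grip_width: 29.8
```

```bash
python3 st.py
```

```text
[591.175 200.63  106.074] [ 0.576 -3.436 -0.326] [-1.194 -0.396  0.132] -2.148334302847483 -1.8405405298752644 29.778463385810564
```

>>> {"op": "jog_arm", "data": {"targets": [[0.0,0,0,0,0,0.1,1],[0.0,0,0,0,0,0.2,1]]}}

```text
time: 27.22
tcp_pos: [591.2, 200.6, 106.1]
tcp_rot: [0.002, 0.993, -0.116, 0.001]
wrist_force: [1.1, -5.2, -0.2]
grip_width: 29.9
```

```bash
python3 st.py
```

```text
[591.167 200.63  106.063] [ 1.105 -5.208 -0.187] [-1.25  -0.393  0.173] -2.3369469176807844 -13.301700779510217 29.9329417327652
```

>>> {"op": "jog_arm", "data": {"targets": [[0.0,0,0,0,0,0.08,1],[0.0,0,0,0,0,0.16,1]]}}

```text
time: 27.48
tcp_pos: [591.1, 200.7, 106.0]
tcp_rot: [0.002, 0.981, -0.194, 0.001]
wrist_force: [1.4, -4.1, -0.8]
grip_width: 29.9
```

```bash
python3 st.py; python3 - <<'E'
from h import *
d=cam("wrist");crop(d,150,90,400,300,3,"w20")
E
```

```text
[591.127 200.651 105.99 ] [ 1.355 -4.142 -0.765] [-1.192 -0.415  0.308] -2.487206587063689 -22.39819296332632 29.90242340573567
```

View pics/w20.png

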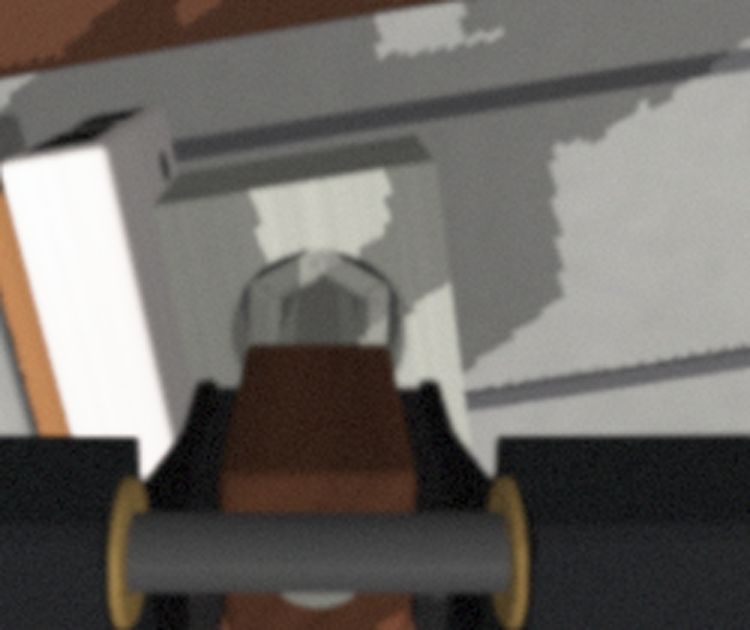

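```bash
python3 - <<'E'
from h import *
d=cam("wrist");crop(d,220,165,290,215,11,"w21")
E
```

```text
(no output)
```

View pics/w21.png

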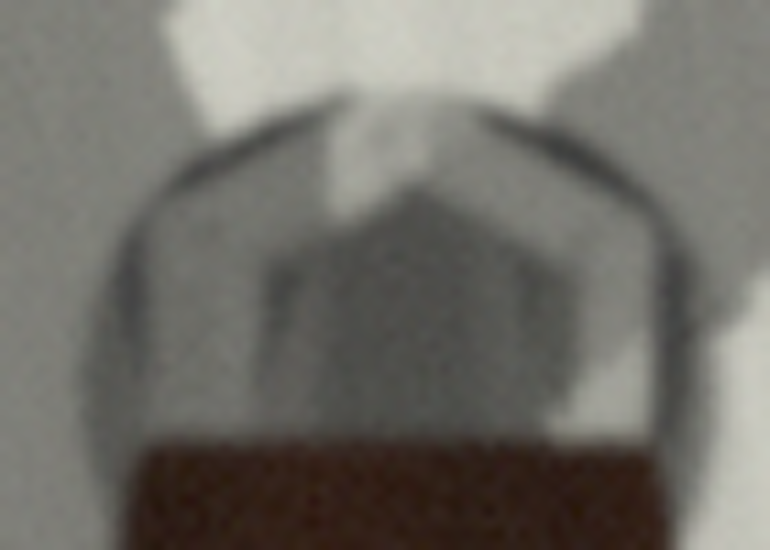

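```bash
python3 - <<'E'
from h import *
p,Rt,s=pose();d=cam("wrist");x0,y0,S=220,165,11
img=cv2.resize(d["color"][y0:215,x0:290,::-1],None,fx=S,fy=S,interpolation=cv2.INTER_CUBIC)
ty=np.degrees(np.arctan2(Rt[1,0],Rt[0,0]))
c=p+Rt@[0.3,1.3,0]
def hx(af,yaw,z,col):
    P=[[c[0]+af/2/np.cos(np.pi/6)*np.cos(np.radians(yaw+30+60*k)),c[1]+af/2/np.cos(np.pi/6)*np.sin(np.radians(yaw+30+60*k)),z] for k in range(6)]
    q=(proj(d,P)-[x0,y0]+.5)*S-.5
    cv2.polylines(img,[q.astype(int)],True,col,1)
sy=ty+30
hx(26,sy,46,(0,255,0));hx(20,sy,41,(0,255,255));hx(18,ty,46,(0,0,255));hx(18,ty,66,(255,0,0))
cv2.imwrite("pics/ov.png",img)
E
```

```text
(no output)
```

View pics/ov.png

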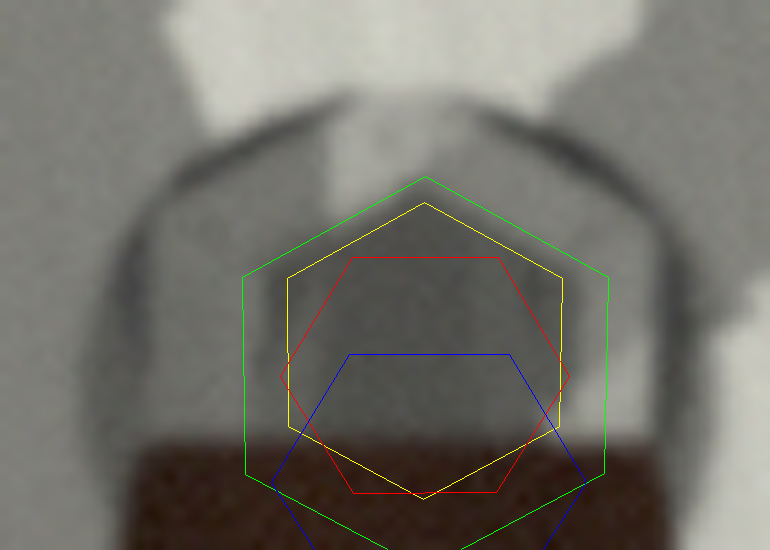

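>>> {"op": "jog_arm", "data": {"targets": [[0.0,0,0,0,0,-0.1,1],[0.0,0,0,0,0,-0.2,1],[0.0,0,0,0,0,-0.3,1],[0.0,0,0,0,0,-0.36,1]]}}

```text
time: 28.12
tcp_pos: [591.2, 200.6, 106.0]
tcp_rot: [0.001, 1.0, -0.014, 0.0]
wrist_force: [1.6, -4.7, -0.2]
grip_width: 29.5
```

```bash
python3 st.py; python3 - <<'E'
from h import *
d=cam("wrist");crop(d,220,165,290,215,11,"w22")
E
```

```text
[591.161 200.607 105.992] [ 1.563 -4.736 -0.201] [-1.429 -0.485 -0.111] -2.1428609867221176 -1.5498607693882827 29.54427500064027
```

View pics/w22.png

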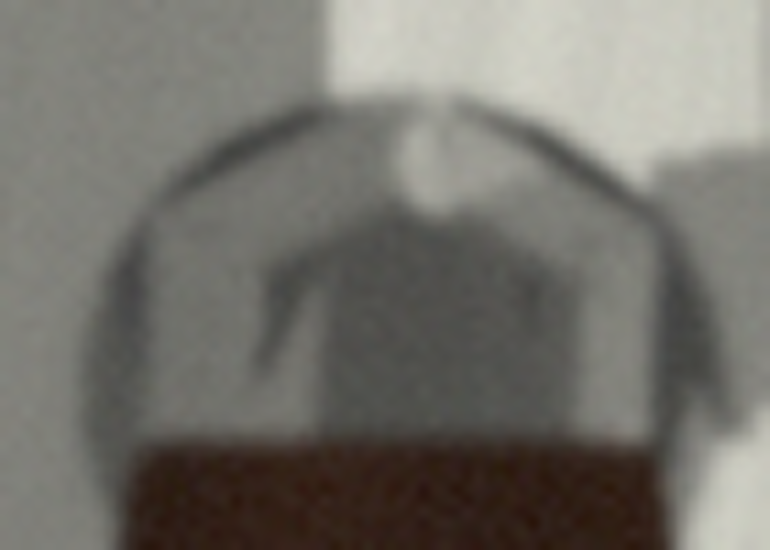

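```bash
python3 - <<'E'
import cv2
L=[]
for n in ("w18","w19"):
    a=cv2.imread(f"pics/{n}.png")[165:215,220:290];L.append(cv2.resize(a,None,fx=5.6,fy=5.6,interpolation=cv2.INTER_CUBIC))
cv2.imwrite("pics/cmp.png",cv2.hconcat(L))
E
python3 - <<'E'
from h import *
d=cam("side");crop(d,190,60,290,180,6,"s22")
E
```

```text
(no output)
```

View pics/cmp.png

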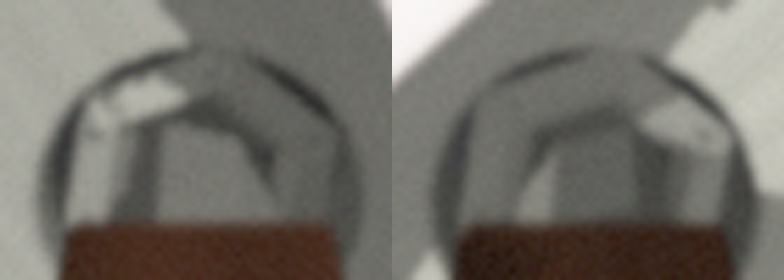

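View pics/s22.png

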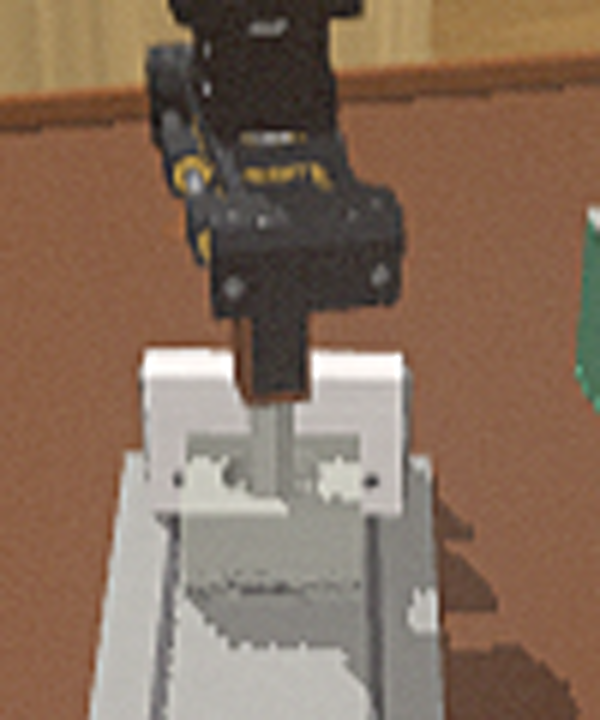

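```bash
cat > rect.py <<'E'
from h import *
def rect(img,d,p,Rt,z=46,half=28,S=10):
    g=np.linspace(-half,half,2*half*S//2)
    X,Y=np.meshgrid(g,g)  # X -> tool y (right), Y -> -tool x
    P=p+np.stack([-Y.ravel(),X.ravel(),np.full(X.size,0.)],1)@Rt.T
    P[:,2]=z
    q=proj(d,P).astype(np.float32).reshape(X.shape+(2,))
    return cv2.remap(img,q[...,0],q[...,1],cv2.INTER_CUBIC)
E
python3 - <<'E'
from rect import *
p,Rt,s=pose();d=cam("wrist");L=[]
for im in (cv2.imread("pics/w18.png"),cv2.imread("pics/w19.png"),d["color"][:,:,::-1].copy()):
    L.append(rect(im,d,p,Rt)[:180])
cv2.imwrite("pics/rc.png",cv2.resize(cv2.hconcat(L),None,fx=.95,fy=.95))
cv2.imwrite("pics/w22f.png",d["color"][:,:,::-1])
E
```

```text
(no output)
```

View pics/rc.png

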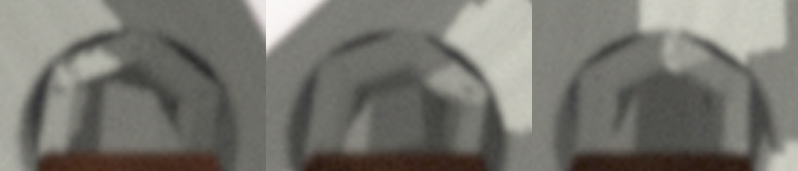

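>>> {"op": "jog_arm", "data": {"targets": [[0.0,0,0,0,0,0.1,1],[0.0,0,0,0,0,0.2,1],[0,0,0,0,0,0.26,1]]}}

```text
time: 28.65
tcp_pos: [591.1, 200.7, 106.0]
tcp_rot: [0.001, 0.989, -0.145, 0.001]
wrist_force: [1.4, -4.9, -0.9]
grip_width: 29.4
```

```bash
python3 st.py; python3 - <<'E'
from rect import *
p,Rt,s=pose();d=cam("wrist");im=d["color"][:,:,::-1].copy();cv2.imwrite("pics/w23f.png",im)
cv2.imwrite("pics/rc2.png",cv2.resize(rect(im,d,p,Rt)[:180],None,fx=2.5,fy=2.5))
E
```

```text
[591.129 200.661 105.972] [ 1.381 -4.884 -0.853] [-1.476 -0.473  0.109] -2.3919411216195963 -16.656056029772824 29.443504166472994
```

View pics/rc2.png

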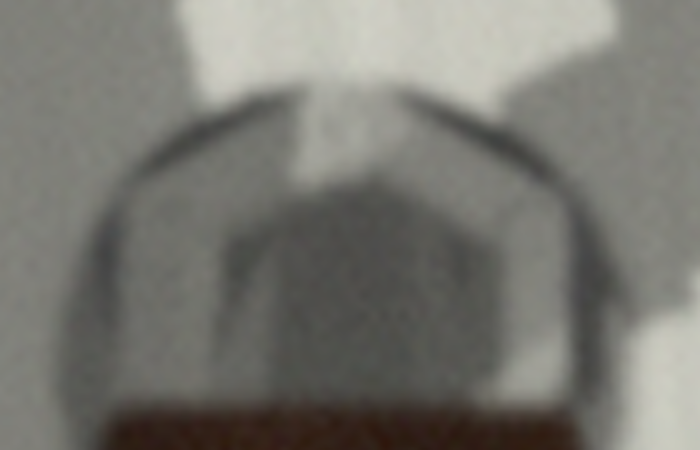

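>>> {"op": "jog_arm", "data": {"targets": [[0.02,0.06,0,0,0,0.04,1],[0.04,0.12,0,0,0,0.07,1]]}}

```text
time: 28.95
tcp_pos: [591.1, 200.5, 106.0]
tcp_rot: [0.001, 0.984, -0.18, 0.001]
wrist_force: [3.0, -3.7, -1.2]
grip_width: 29.6
```

```bash
python3 st.py
```

```text
[591.061 200.526 105.95 ] [ 3.035 -3.728 -1.173] [-1.246 -0.681  0.14 ] -2.457040392000124 -20.71534443687253 29.6330502745336
```

>>> {"op": "jog_arm", "data": {"targets": [[0.0,0,0,0,0,0.04,1],[0.0,0,0,0,0,0.05,1]]}}

```text
time: 29.2
tcp_pos: [591.0, 200.5, 105.9]
tcp_rot: [0.001, 0.979, -0.204, 0.001]
wrist_force: [2.0, -4.5, -1.1]
grip_width: 29.8
```

```bash
python3 st.py
```

```text
[591.044 200.548 105.946] [ 2.036 -4.548 -1.128] [-1.451 -0.67   0.288] -2.5038269523338275 -23.53416296733178 29.815261919672963
```

>>> {"op": "jog_arm", "data": {"targets": [[0,0,0,0,0,0,0.2],[0,0,0,0,0,0,0.2],[0,0,0,0,0,0,0.2],[0,0,0,0,0,0,0.2],[0,0,0,0,0,0,0.2]]}}

```text
time: 29.82
tcp_pos: [590.3, 201.8, 105.8]
tcp_rot: [-0.0, 0.979, -0.204, 0.0]
wrist_force: [0.2, -0.8, -0.5]
grip_width: 67.1
```

```bash
python3 st.py; python3 - <<'E'
from rect import *
p,Rt,s=pose();d=cam("wrist");im=d["color"][:,:,::-1].copy();cv2.imwrite("pics/w24f.png",im)
cv2.imwrite("pics/rc3.png",cv2.resize(rect(im,d,p,Rt)[:180],None,fx=2.5,fy=2.5))
E
```

```text
[590.329 201.755 105.809] [ 0.226 -0.766 -0.532] [-0.013 -0.014  0.014] -2.50460693563455 -23.55479545453508 67.07176256453006
```

View pics/w24f.png

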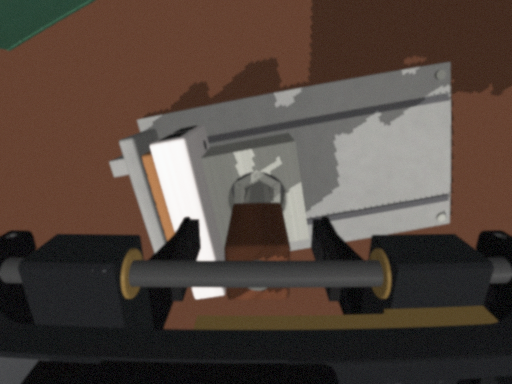

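View pics/rc3.png

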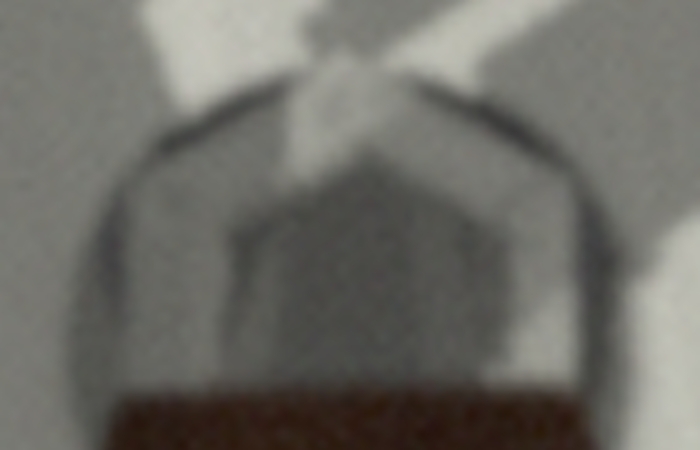

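>>> {"op": "jog_arm", "data": {"targets": [[0,0,-2,0,0,0,0.2],[0,0,-5,0,0,0,0.2],[0,0,-8,0,0,0,0.2],[0,0,-10,0,0,0,0.2],[-3,0,-12,0,0,0,0.2],[-7,0,-12,0,0,0,0.2],[-7,0,-12,0,0,0,0.2]]}}

```text
time: 30.75
tcp_pos: [523.7, 232.2, 227.2]
tcp_rot: [-0.0, 0.979, -0.202, 0.0]
wrist_force: [1.3, 0.5, 0.4]
grip_width: 69.3
```

```bash
python3 st.py; python3 - <<'E'
from h import *
d=cam("wrist");cv2.imwrite("pics/w25f.png",d["color"][:,:,::-1])
d=cam("side");crop(d,190,60,290,180,5,"s25")
d=cam("top");crop(d,100,155,245,255,5.5,"t25")
E
```

```text
[523.706 232.227 227.22 ] [1.288 0.488 0.429] [-0.002 -0.035 -0.05 ] -2.5245704104358806 -23.277288346689577 69.30494458191143
```

View pics/w25f.png

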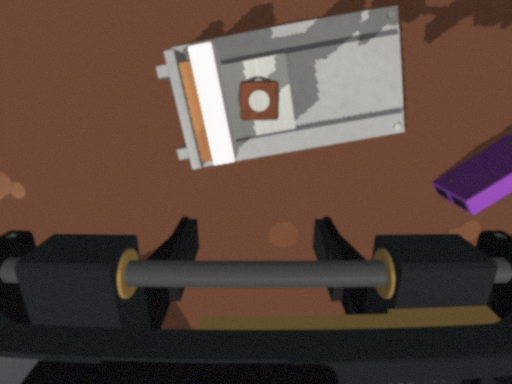

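View pics/s25.png

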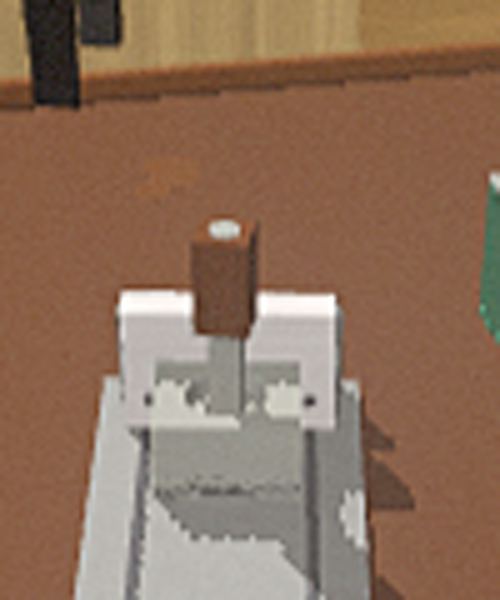

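View pics/t25.png

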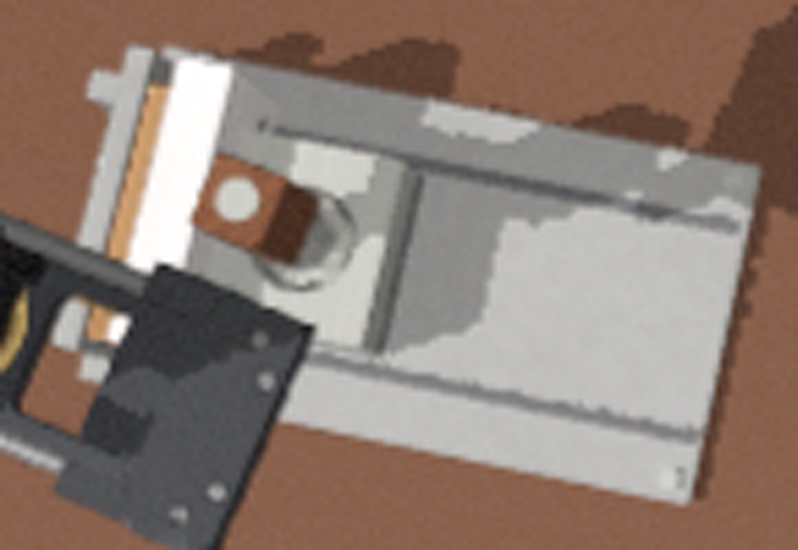

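```bash
python3 - <<'E'
from h import *
t=cam("top");s=cam("side");w_=cam("wrist")
a=[(t,un([[237,199]],100,155,5.5)),(s,un([[224,230]],190,60,5)),(w_,np.array([[259,100.]]))]
M=np.zeros((3,3));b=np.zeros(3)
for d,q in a:
    o,v=rays(d,q);v=v[0]/np.linalg.norm(v[0]);P=np.eye(3)-np.outer(v,v);M+=P;b+=P@o
c=np.linalg.solve(M,b);print(c,rk(c));
for d,q in a: print(proj(d,[c])-q)
# grip bottom front corner/edge and stop rear edge in wrist view
P=plane(t,un([[410,160],[378,352]],100,155,5.5),53);print([rk(q) for q in P])
P=plane(t,un([[178,60],[230,67]],100,155,5.5),83);print([rk(q) for q in P])
q=plane(w_,[[290,55],[296,130]],53);print([rk(i) for i in q])
q=plane(w_,[[189,46],[209,43],[234,162],[212,164]],83);print([rk(i) for i in q])
crop(w_,150,0,420,180,2.9,"w26")
E
```

```text
[592.379 199.049 150.933] (np.float64(1.1399188986222089), np.float64(41.962325631414664))
[[ 1.021 -0.724]]
[[ 0.536 -0.083]]
[[-1.123  4.708]]
[(np.float64(39.9910844674171), np.float64(6.063781753442971)), (np.float64(-41.26094692954161), np.float64(0.6531310723736223))]
[(np.float64(57.44741979880074), np.float64(101.71687322126967)), (np.float64(58.83981001865475), np.float64(80.11984092699682))]
[(np.float64(40.055423671464524), np.float64(-0.29552281899466737)), (np.float64(-38.474989566635855), np.float64(5.372671652460617))]
[(np.float64(63.56199181843916), np.float64(95.86785785036136)), (np.float64(62.43035687658911), np.float64(76.68621425783108)), (np.float64(-54.74949310811034), np.float64(77.20046216498152)), (np.float64(-52.530373872890216), np.float64(100.28367009781459))]
```

View pics/w26.png

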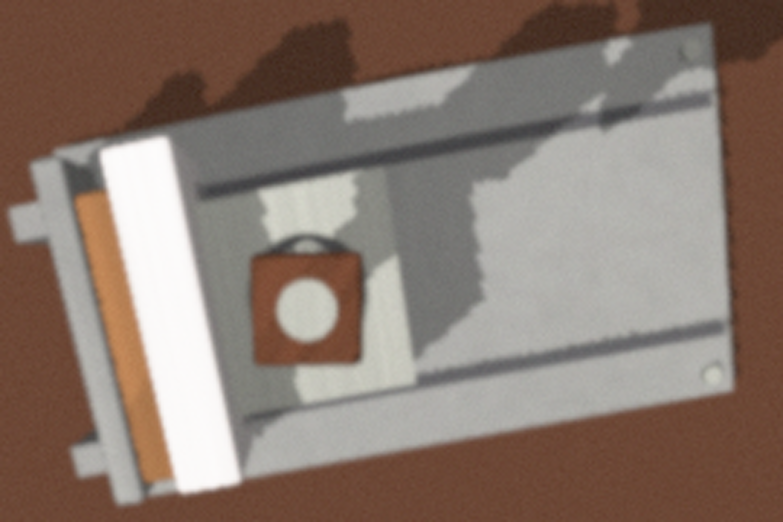

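```bash
python3 - <<'E'
from h import *
print(rel([591,200.5,195],Rdown(66.5)))
E
```

```text
[ 6.992  0.014  3.053  0.     0.    -1.574]
```

>>> {"op": "jog_arm", "data": {"targets": [[1,0,0,0,0,-0.17,0.2],[2,0,0,0,0,-0.35,0.2],[3,0,0,0,0,-0.52,0.2],[4,0,0,0,0,-0.7,0.2],[5,0,0,0,0,-0.88,0.2],[6,0,0,0,0,-1.06,0.2],[7,0,0,0,0,-1.23,0.2],[7,0,1,0,0,-1.4,0.2],[7,0,3,0,0,-1.574,0.2],[7,0,3,0,0,-1.574,0.2]]}}

```text
time: 32.3
tcp_pos: [589.9, 200.3, 193.8]
tcp_rot: [-0.001, 0.837, 0.548, -0.002]
wrist_force: [0.1, -0.4, 0.2]
grip_width: 69.2
```

```bash
python3 st.py; python3 - <<'E'
from h import *
print(rel([591,200.5,106],Rdown(66.5)))
d=cam("wrist");cv2.imwrite("pics/w27.png",d["color"][:,:,::-1]);p,Rt,s=pose();print(proj(d,[[591,200.5,150]]))
E
```

```text
[589.858 200.348 193.789] [ 0.098 -0.433  0.249] [-0.074 -0.019 -0.037] -0.9588031532436493 66.44737314879744 69.17947057690132
[ 0.079  0.126  8.778 -0.003  0.002 -0.001]
[[256.722 206.877]]
```

View pics/w27.png

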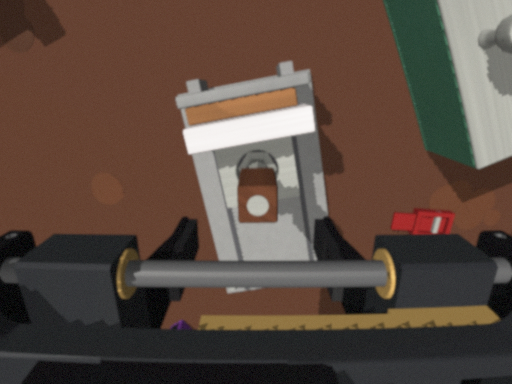

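Key is centred (cap at 257,206 against the predicted 257,207). Descend, regrip, seat and re-tighten.

>>> {"op": "jog_arm", "data": {"targets": [[0.08,0.1,4,0,0,0,0.2],[0.08,0.1,7,0,0,0,0.2],[0.08,0.1,8.7,0,0,0,0.2],[0.08,0.1,8.7,0,0,0,0.2],[0.08,0.1,8.7,0,0,0,1],[0.08,0.1,8.7,0,0,0,1],[0.08,0.1,8.7,0,0,0,1],[0.08,0.1,8.7,0,0,0,1],[0.08,0.1,8.7,0,0,0,1],[0.08,0.1,8.7,0,0,0,1]]}}

```text
time: 33.6
tcp_pos: [591.9, 201.9, 109.0]
tcp_rot: [0.0, 0.836, 0.549, 0.0]
wrist_force: [-0.2, -0.1, -0.2]
grip_width: 29.8
```

```bash
python3 st.py; python3 - <<'E'
from rect import *
p,Rt,s=pose();d=cam("wrist");im=d["color"][:,:,::-1].copy();cv2.imwrite("pics/w28f.png",im)
cv2.imwrite("pics/rc4.png",cv2.resize(rect(im,d,p,Rt)[:180],None,fx=2.5,fy=2.5))
E
```

```text
[591.852 201.868 109.006] [-0.204 -0.078 -0.237] [-0.044 -0.181  0.06 ] -0.9952236421014375 66.62659772201252 29.795414926077775
```

View pics/rc4.png

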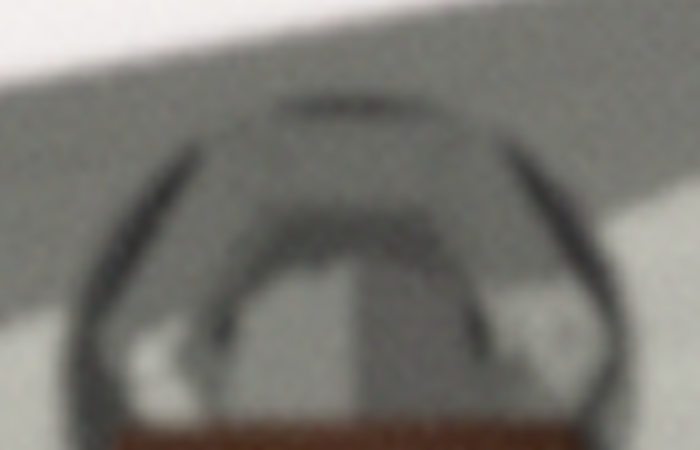

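>>> {"op": "jog_arm", "data": {"targets": [[0,0,0.1,0,0,0.08,1],[0,0,0.2,0,0,0.15,1]], "newtons": 60}}

```text
time: 33.9
tcp_pos: [592.2, 201.9, 108.4]
tcp_rot: [0.001, 0.875, 0.484, 0.001]
wrist_force: [-3.0, -2.1, 9.1]
grip_width: 29.6
```

```bash
python3 st.py
```

```text
[592.203 201.852 108.353] [-3.006 -2.108  9.14 ] [-0.5    0.437  0.097] -1.1384746944894457 57.89876859369628 29.61160019205057
```

>>> {"op": "jog_arm", "data": {"targets": [[0,0,-0.1,0,0,0.08,1],[0,0,-0.1,0,0,0.15,1]]}}

```text
time: 34.15
tcp_pos: [592.1, 201.5, 107.8]
tcp_rot: [0.0, 0.909, 0.417, 0.0]
wrist_force: [2.4, -0.3, -1.2]
grip_width: 29.8
```

```bash
python3 st.py; python3 - <<'E'
from rect import *
p,Rt,s=pose();d=cam("wrist");im=d["color"][:,:,::-1].copy();cv2.imwrite("pics/w29f.png",im)
cv2.imwrite("pics/rc5.png",cv2.resize(rect(im,d,p,Rt)[:180],None,fx=2.5,fy=2.5))
E
```

```text
[592.081 201.521 107.752] [ 2.413 -0.27  -1.223] [-0.112 -0.44  -0.005] -1.278726345548857 49.27514816722302 29.751178046469754
```

View pics/rc5.png

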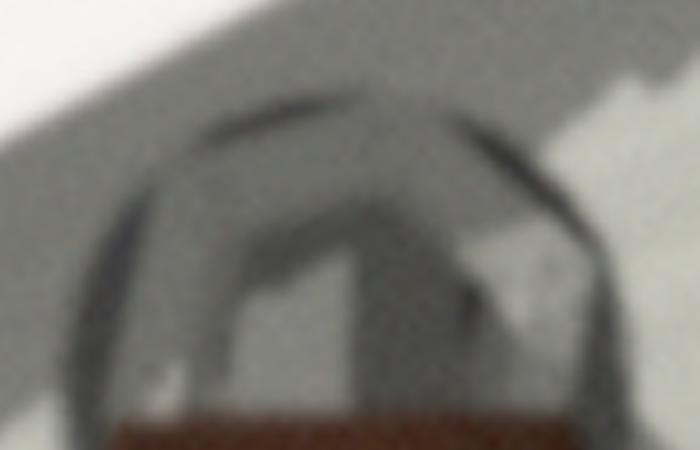

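>>> {"op": "jog_arm", "data": {"targets": [[0,0,0.1,0,0,0.1,1],[0,0,0.2,0,0,0.19,1],[0,0,0.3,0,0,0.19,1]]}}

```text
time: 34.58
tcp_pos: [592.0, 201.8, 106.1]
tcp_rot: [0.001, 0.944, 0.331, 0.0]
wrist_force: [-2.5, -1.3, 9.0]
grip_width: 29.6
```

```bash
python3 st.py
```

```text
[592.04  201.767 106.069] [-2.462 -1.286  9.001] [-0.528  0.517 -0.042] -1.4548819606324395 38.604775879011555 29.60472449529714
```

>>> {"op": "jog_arm", "data": {"targets": [[0,0,-0.15,0,0,0,1],[0,0,-0.15,0,0,0,0.2],[0,0,-0.15,0,0,0,0.2],[0,0,-0.15,0,0,0,0.2],[0,0,-0.15,0,0,0,0.2],[0,0,-0.15,0,0,0,0.2],[0,0,-3,0,0,0,0.2],[0,0,-7,0,0,0,0.2],[0,0,-11,0,0,0,0.2]]}}

```text
time: 35.7
tcp_pos: [591.4, 201.9, 215.9]
tcp_rot: [0.0, 0.944, 0.33, -0.0]
wrist_force: [0.4, -0.9, 0.1]
grip_width: 69.5
```

>>> {"op": "jog_arm", "data": {"targets": [[-4,0,-2,0,0,0,0.2],[-9,0,-3,0,0,0,0.2],[-12,0,-3,0,0,0,0.2],[-12,0,-3,0,0,0,0.2],[-12,0,-3,0,0,0,0.2]]}}

```text
time: 36.33
tcp_pos: [498.2, 127.6, 245.1]
tcp_rot: [0.0, 0.944, 0.33, 0.001]
wrist_force: [0.1, 0.6, -0.2]
grip_width: 69.8
```

```bash
python3 st.py; python3 - <<'E'
from h import *
d=cam("wrist");cv2.imwrite("pics/w30.png",d["color"][:,:,::-1])
s=cam("side");crop(s,190,60,290,180,5,"s30")
t=cam("top");cv2.imwrite("pics/t30f.png",t["color"][:,:,::-1]);crop(t,100,155,245,255,5.5,"t30")
E
```

```text
[498.172 127.568 245.084] [ 0.116  0.551 -0.224] [-0.019 -0.049  0.056] -1.222124333170497 38.55988486468545 69.84345227759876
```

View pics/w30.png

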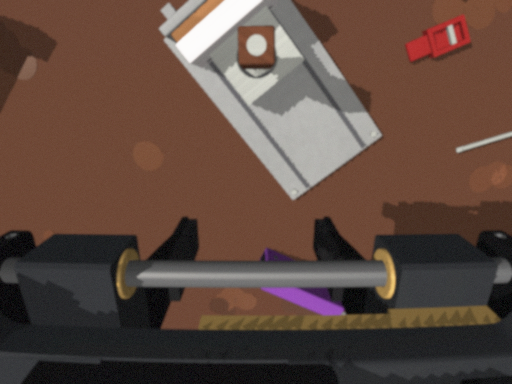

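View pics/s30.png

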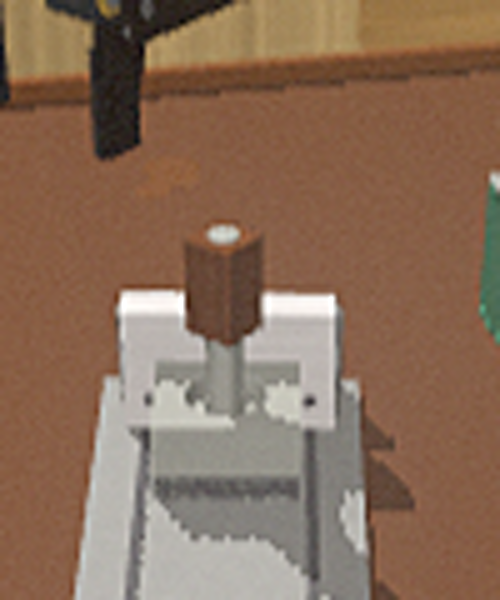

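View pics/t30.png

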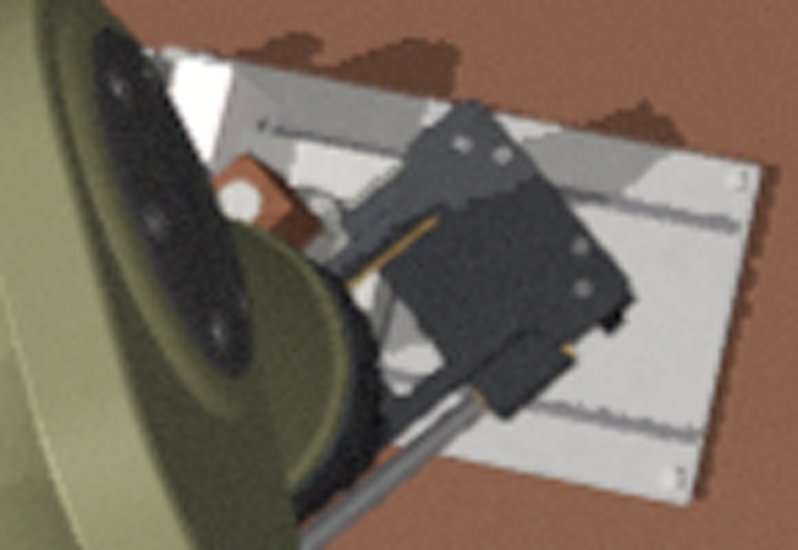

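```bash
python3 - <<'E'
from h import *
t=cam("top");s=cam("side")
a=[(t,un([[240,201]],100,155,5.5)),(s,un([[223,235]],190,60,5))]
M=np.zeros((3,3));b=np.zeros(3)
for d,q in a:
    o,v=rays(d,q);v=v[0]/np.linalg.norm(v[0]);P=np.eye(3)-np.outer(v,v);M+=P;b+=P@o
print(np.linalg.solve(M,b))
print(robot.close_job())
E
```

```text
[590.797 201.036 147.08 ]
the job is handed in; nothing more can be done
None
```

I carried out the whole task and handed the job in at about 36 s; no verdict was reported.

**What I did**
- **Crossbar and stop:** I stood the small white crossbar in the rack, let go of it, and pushed the stop until it would go no further.
- **Key:** I drew the hex key, put it into the socket, turned the screw clockwise about 160° and regrasped once. I left the key standing there and moved the arm clear.

**What the last checks showed**
- **Stop:** It held against a push of about 25 N. The bore centre measured rack y ≈ 42 mm before the key went in, where snug is 43 mm. The arm partly hid the stop in the last top view, so its final position was not measured again.
- **Crossbar and slat:** Both look upright and lined up against the end wall in the last side view.
- **Key:** Its top is at z ≈ 147 mm, which puts the tip about 20 mm below the socket mouth. It stands upright.
- **Screw:** Turning torque was steady at about 0.13 N m, then rose to about 0.3 N m at the same angle both times. The socket's angle in the pictures gives roughly 2.75 rad or more.
- **Bystanders:** I never moved the arm near the screwdriver, brass pin or buckle. The screwdriver and buckle looked in place wherever the later pictures showed them. I did not check the pin after drawing the key.

**What disagreed**
- **Key against socket:** At the hard stop the key sat about 30° round from the socket, more than the stated 14° of play, and jammed. Backing off 21° carried the screw back with it, so I tightened it again. After the regrasp I turned the key on past the jam while the socket stayed still, then seated it about 2 mm deeper.
- **Wrist camera:** One wrist-camera reading of the key's top was about 5 pixels off the other views.

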